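# Rack lift-door shafts in two chocked layers

### The job

Put the shafts away in the V-cradle, one at a time, each lying centred across both rails: first lift the empty notched spacer frame off and set it flat on the bench clear of the cradle, then lay the 220 mm shaft in the bottom notches on the ledge side, then the 190 mm shaft in the other bottom notches, and chock them by seating the spacer frame squarely over them on the cradle's end blocks. Then lay the 160 mm shaft in the spacer's notches above the first place, then the 130 mm shaft in the others, and chock this layer by seating the flat-topped cover frame squarely on top. One shaft may be missing: leave its place empty and carry on in the same order; leave the other things on the bench where they are.

Things in the scene. Friction and masses are not known exactly. Their poses are not given: they have to be found in the camera images.
- cradle: Wooden V-cradle fixed to the bench: board 120 x 200 x 12 mm with two rails, 18 mm thick, 160 mm long, 90 mm apart (centres). Each rail has two 90-degree V notches (26 mm wide, 13 deep) and raised end blocks, tops 48 mm above the bench. x: along the shafts; y: across, towards the ledge (board sticking 38 mm out past the rails, two dark screws); origin: middle of the rails, at bench level.
- place1 (a point): Place 1, bottom layer, ledge side: where the middle of the shaft's axis belongs when it lies in the notches of both rails, 46.6 mm above the bench, 45 mm to the ledge side of the cradle's middle line. Axes as the cradle's. Between the rails are 72 mm of free room for fingers; the board's top is 12 mm above the bench.
- place2 (a point): Place 2, bottom layer, side away from the ledge: 90 mm from place 1, same height, same axes.
- place3 (a point): Place 3, top layer: 39 mm straight above place 1, in the spacer frame's V notches once that is seated (85.6 mm above the bench); same axes, fixed to the cradle.
- place4 (a point): Place 4, top layer: 39 mm straight above place 2; same axes, fixed to the cradle.
- spacer_seat (a point): Where spacer_grip must be when the spacer frame sits on the cradle's end blocks: over the cradle's middle, 78 mm above the bench; axes as the cradle's.
- cover_seat (a point): Where cover_grip must be when the cover frame sits on the spacer's end blocks: over the cradle's middle, 117 mm above the bench; axes as the cradle's.
- spacer_grip (a point): Point to pinch on the spacer frame: middle of its spine, 30 mm above its underside. The spine is 16 mm wide, 16 to 42 mm above the underside, 72 mm long (its top 6 mm only 50 mm long); x along it (the shafts' direction), z up. Same either way round. At the start the frame sits empty on the cradle.
- cover_grip (a point): Point to pinch on the cover frame: middle of its spine, 30 mm above its underside. Spine 16 mm wide, 72 mm long, 14 to 42 mm above the underside; x along it, z up. Same either way round. Starts on the bench on the robot's left.
- spacer: Spacer frame, loose wood, about 0.22 kg, H-shaped from above: two rails 160 x 18 mm, 90 mm apart, joined by a middle spine. Underneath, cut-outs 36 mm wide and 13 high go over the shafts and stop them rolling out; on top V notches like the cradle's (end blocks 39 mm above the underside). Origin: middle of the underside.
- cover: Cover frame, loose wood, about 0.18 kg: the same H shape and cut-outs as the spacer, but flat-topped rails 25 mm high without notches. Origin: middle of the underside.
- shaft1_mid (a point): Middle of the axis of the 220 mm shaft (hollow steel, 22 mm diameter, 220 mm long, about 0.31 kg, loose, can roll); x along the shaft. It belongs in place 1 (bottom layer, ledge side). May be absent. Starts on the 3 mm rubber mat on the robot's right, in any order among the shafts.
- shaft2_mid (a point): Middle of the axis of the 190 mm shaft (hollow steel, 22 mm diameter, 190 mm long, about 0.27 kg, loose, can roll); x along the shaft. It belongs in place 2 (bottom layer, side away from the ledge). May be absent. Starts on the 3 mm rubber mat on the robot's right, in any order among the shafts.
- shaft3_mid (a point): Middle of the axis of the 160 mm shaft (hollow steel, 22 mm diameter, 160 mm long, about 0.22 kg, loose, can roll); x along the shaft. It belongs in place 3 (top layer, ledge side). May be absent. Starts on the 3 mm rubber mat on the robot's right, in any order among the shafts.
- shaft4_mid (a point): Middle of the axis of the 130 mm shaft (hollow steel, 22 mm diameter, 130 mm long, about 0.18 kg, loose, can roll); x along the shaft. It belongs in place 4 (top layer, side away from the ledge). May be absent. Starts on the 3 mm rubber mat on the robot's right, in any order among the shafts.
- tape: A yellow tape ring, 90 mm across, 24 mm high, a bystander: leave it where it is.
- mug: A white mug, 85 mm high, a bystander: leave it where it is.
- jar: A small amber jar with red cap, 64 mm across, 75 mm high, a bystander: leave it where it is.
- tin: A green tin, 60 (x) x 90 (y) x 30 mm, a bystander: leave it where it is.
- spool: A copper spool, 56 mm across, 40 mm high, a bystander: leave it where it is.
There are look-alikes about, which are no part of the job. What is shaped like the spacer but red or turquoise is not meant.

How it is judged:
By the outcome, as a careful person would: the job done as asked, in the order asked, and still so for the second after the job is handed in, with the robot touching nothing.
Of shaft1, shaft2, shaft3, shaft4 only 3 to 4 are there at a start; the rules pass over those that are not, and their reading is None.
At some moment in a run one of cover may be knocked a few centimetres aside while the robot is not near it.
Once in a run the grip may slacken for a moment while it holds something.
It also fails if it takes over 210 s, if anything falls off the work surface, if the arm or the gripper's body presses on something with over 40 N, if the wrist force passes 120 N, or if a joint passes its speed limit or range.

### The arm

A 7-joint arm with a two-finger parallel gripper is mounted at the origin on the work surface. World frame = base frame: x ahead of the robot, y to its left, z up, the work surface at z = 0. Lengths are in mm, angles in rad, forces in N, time in s.
With the tool pointing down it reaches from about 400 to 875 mm from the base axis. Payload 4.4 kg.
Tool frame: the origin (TCP) lies on the centre line of the jaws, within the pads' length; the fingertips stand 8 mm ahead of it and the grasp point (between the pads) lies 11 mm behind it; x points along the fingers, z is the direction in which the jaws open and shut, and the axes are right-handed (so a half turn about x gives the same grasp; the last joint's range is limited). The gripper opens to 85 mm and grips with 20 to 120 N. Pads are 22 mm wide; open, the fingers measure 114 mm over their backs; the gripper's body (76 mm by 85 mm) begins 54 mm behind the grasp point. The pads swing forward as they close: fully open they stand 13 mm farther back than shut.
Start: joints at [1.172, 0.628, 0.038, 1.517, -0.027, 0.996, -0.02], TCP at [212.376, -614.34, 239.313] pointing down, gripper open.
Joint ranges: [-3.06, 3.06], [-0.37, 2.12], [-1.25, 1.32], [0.18, 2.47], [-1.1, 4.24], [0.23, 1.98], [-2.94, 2.94]. Speed limits (rad/s): [2.57, 2.57, 3.14, 3.14, 3.14, 3.14, 3.14].

### API

Orientations are given as [roll, pitch, yaw] about the fixed x, y, z axes, in that order (R = Rz(yaw) Ry(pitch) Rx(roll)).
In Python, from cell import ctrl, get_image, camera_params gives the robot as it stands. The module is installed in compiled form; this text tells all that it offers.
- The arm moves only by the shell command python3 -m handwheel 'ROWS'. ROWS is text: rows parted by semicolons, each of 7 numbers parted by spaces: the opening, from -1 (shut) to 1 (fully open), then the shift along the tool's x, y, z in mm, then the turn, a rotation vector about the tool's x, y, z in rad. In form: grip x y z wx wy wz; .... A call has 1 to 10 rows; each row shifts and turns the pose as measured when the row begins, along the tool's axes as they then stand; what a row does not reach is not made up. A row lasts 1/10 s, in which the tool goes at most 50 mm and 8.59 degrees, less where a joint would pass 70% of its speed; a pose out of reach is approached as far as the arm can. A call with a gripper value outside its range is refused whole. The fingers move at their own pace and stop on an object; the grip force is fixed at half the most. Time passes only in rows, so rows that do not move let the fingers close. It gives the time, the measured TCP pose, the force and the opening at its end, in the units of the state.
- ctrl.read_state(): the state, without advancing time (a new reading comes with each control period).
- get_image(name): name is "scene" or "side" or "wrist"; returns the picture (480x640x3 uint8, blue, green, red); there is no depth.
- camera_params(name): a dict with "fx", "fy", "cx", "cy" (pixels), "eye" and "orientation" of the camera in the world. Camera axes: x right, y up, looking along -z (the intrinsics and any distortion apply to the point x, -y, -z); pixel columns grow to the right and rows downward; lengths in mm; the calibration is good to about 2 mm. A picture is of the moment at which its call begins: read the wrist's pose just before it. camera_params takes no time and is no camera call; for the wrist camera it gives the pose at the moment of the call.
- ctrl.finish_job(): hands the job in, once; it reports no verdict.
The state is a dict: "clock": time; "qpos": joint angles; "qd": joint speeds; "tau": joint torques, N m; "eef_pos": TCP position; "tool_rot": TCP orientation; "force": force on the tool from outside, world axes, zero at the start; "torque": the same for the moment, N m; "width": finger opening in mm.
Only numpy, scipy, OpenCV 4.12 (cv2) and the standard library are available. Lean on these libraries where they do the work, as an engineer would, in place of code of your own. Each camera call takes 0.05 s, during which the arm holds its last target.

## Working session

There is one attempt and no reset: what is moved stays moved. The work goes in short steps, Python scripts to look and compute and a shell command to move; the robot and the scene stay as the last step left them, time stands still between calls to the robot, and variables do not carry over. Pictures are saved under pics/ and viewed, and the job is handed in when it is done.

```bash
mkdir -p pics; ls
python3 - <<'E'
from cell import ctrl,get_image,camera_params
import cv2
print(ctrl.read_state())
for n in("scene","side","wrist"):
    print(n,camera_params(n)); cv2.imwrite(f"pics/a_{n}.png",get_image(n))
E
```

```text
pics
{'clock': 0.0, 'qpos': array([ 1.17217623,  0.6293153 ,  0.03848055,  1.51835123, -0.02703887,
        0.99626893, -0.01999641]), 'qd': array([-0.0008414 , -0.00260459, -0.00096046,  0.00124102, -0.0008106 ,
        0.00148746, -0.0006007 ]), 'tau': array([-1.18997445e-04, -5.63407302e+01,  1.22630574e+00, -1.93448156e+01,
        1.09527324e-02,  1.03758374e-02, -3.51923589e-06]), 'eef_pos': array([ 212.1869379 , -613.76962128,  238.41509183]), 'tool_rot': array([-3.13499732,  1.5689724 ,  1.91016336]), 'force': array([-0.31060892, -0.16400045, -0.12024868]), 'torque': array([-0.00822075, -0.03456401, -0.00872312]), 'width': 85.49719804960779}
scene {'fx': 618.5191711781923, 'fy': 618.5191711781923, 'cx': 313.976747569972, 'cy': 242.26150539932723, 'eye': array([1115.1771147 , -325.62274038, 1333.77522147]), 'orientation': array([ 0.52960195, -0.0061085 ,  1.09761945])}
side {'fx': 435.23125375389736, 'fy': 435.23125375389736, 'cx': 318.895722758098, 'cy': 242.8936663180313, 'eye': array([-87.55129402, 630.06690596, 796.00588587]), 'orientation': array([ 0.89353526,  0.02308925, -2.4017785 ])}
wrist {'fx': 343.03122258622045, 'fy': 343.03122258622045, 'cx': 321.10349470815186, 'cy': 238.89624707603372, 'eye': array([ 275.80941782, -591.83655543,  371.33645947]), 'orientation': array([-0.26534809,  0.00273279, -1.23800023])}
```

View pics/a_scene.png

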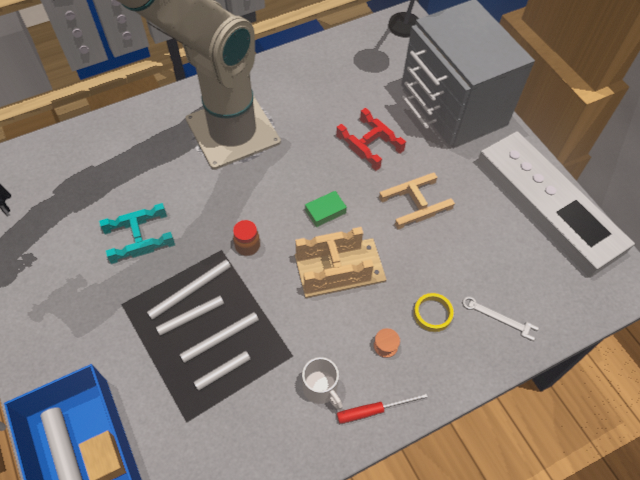

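View pics/a_side.png

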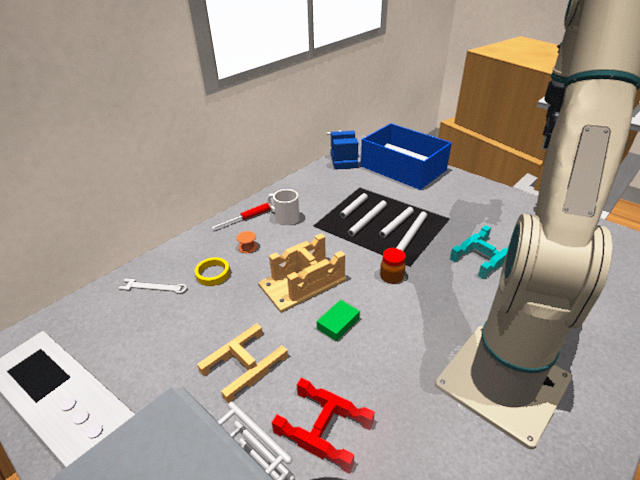

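View pics/a_wrist.png

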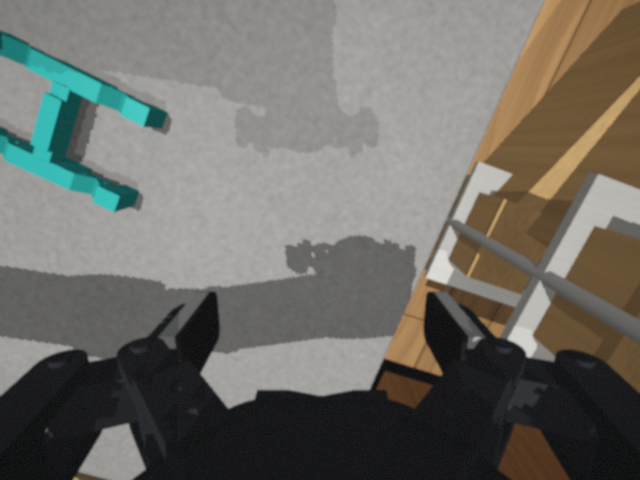

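```bash
cat > h.py <<'E'
import numpy as np, cv2
from scipy.spatial.transform import Rotation as R
from cell import ctrl,get_image,camera_params
def rot(o): return R.from_euler('xyz',o).as_matrix()
def ray(n,u,v,P=None):
    P=P or camera_params(n)
    d=np.array([(u-P['cx'])/P['fx'],-(v-P['cy'])/P['fy'],-1.])
    return np.array(P['eye']),rot(P['orientation'])@d
def w(n,u,v,z,P=None):
    e,d=ray(n,u,v,P); return e+d*(z-e[2])/d[2]
def proj(n,p,P=None):
    P=P or camera_params(n)
    q=rot(P['orientation']).T@(np.array(p)-P['eye'])
    return np.array([P['cx']-P['fx']*q[0]/q[2],P['cy']+P['fy']*q[1]/q[2]])
def crop(im,name,x0,y0,x1,y1,s):
    c=cv2.resize(im[y0:y1,x0:x1],None,fx=s,fy=s,interpolation=cv2.INTER_CUBIC)
    for x in range((x0+9)//10*10,x1,10):
        cv2.line(c,((x-x0)*s,0),((x-x0)*s,5 if x%50 else 14),(0,0,255),1)
        if x%50==0: cv2.putText(c,str(x),((x-x0)*s+2,14),0,.45,(0,0,255),1)
    for y in range((y0+9)//10*10,y1,10):
        cv2.line(c,(0,(y-y0)*s),(5 if y%50 else 14,(y-y0)*s),(0,0,255),1)
        if y%50==0: cv2.putText(c,str(y),(16,(y-y0)*s+5),0,.45,(0,0,255),1)
    cv2.imwrite(f"pics/{name}.png",c)
def tool():
    s=ctrl.read_state(); M=rot(s['tool_rot']); return s,M
def delta(target,fing_dir_jaw=None):
    """shift in tool axes from present to world target (TCP)"""
    s,M=tool(); return M.T@(np.array(target)-s['eef_pos'])
E
python3 - <<'E'
from h import *
im=cv2.imread('pics/a_scene.png')
crop(im,'b_cradle',270,160,470,310,4)
crop(im,'b_mat',120,250,300,420,4)
crop(cv2.imread('pics/a_side.png'),'b_side',180,170,460,400,2)
s,M=tool(); print(M)
P=camera_params('wrist'); 
print(M.T@(P['eye']-s['eef_pos'])); print(M.T@rot(P['orientation']))
E
```

```text
[[-4.96309444e-04  9.45145271e-01  3.26649921e-01]
 [ 1.39846697e-03  3.26650298e-01 -9.45144236e-01]
 [-9.99998899e-01 -1.22748837e-05 -1.48387407e-03]]
[-132.86638577   67.30337949   -0.22362462]
[[ 9.91742950e-04  2.62226527e-01 -9.65005837e-01]
 [ 3.43719918e-05  9.65006302e-01  2.62226688e-01]
 [ 9.99999508e-01 -2.93230642e-04  9.48024949e-04]]
```

View pics/b_cradle.png

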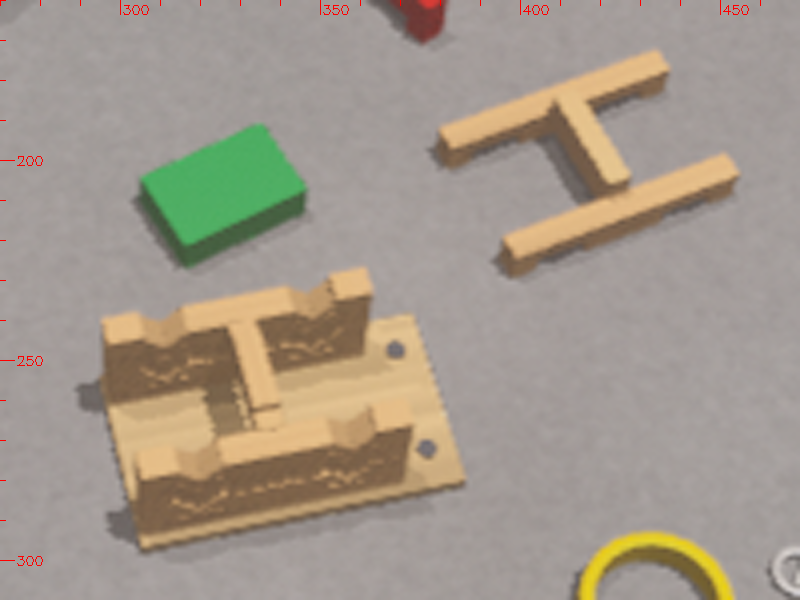

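View pics/b_mat.png

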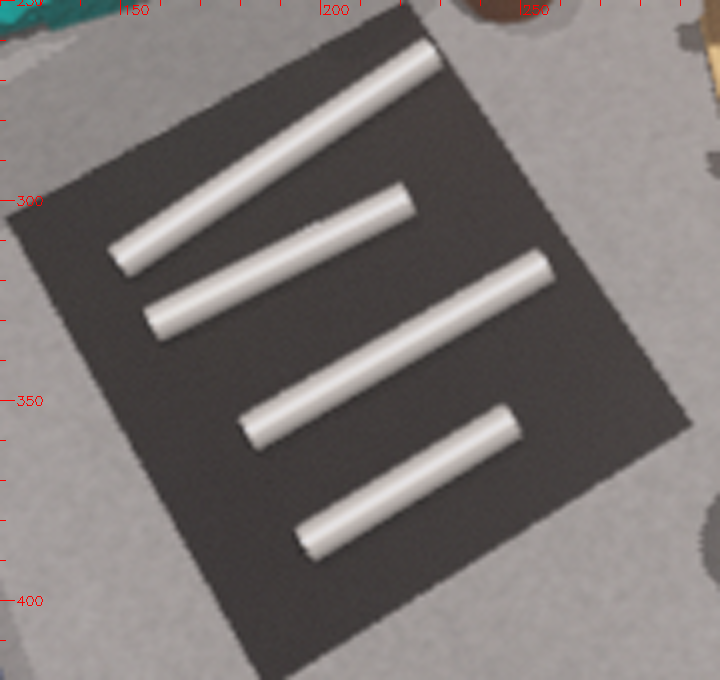

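Run:
```python
from h import *
def pr(n,a): print(n,np.round(a,1))
S='scene'
sh={'A':((150,315),(228,262.5)),'B':((158.5,332),(221.5,300)),'C':((182.5,358.5),(256,316)),'D':((196.5,387),(248,355.5))}
for k,(a,b) in sh.items():
    p,q=w(S,*a,14),w(S,*b,14); d=q-p
    pr(k,[*((p+q)/2),np.linalg.norm(d),np.degrees(np.arctan2(d[1],d[0]))])
# board corners z=12
for c in [(372.5,239),(386,281),(305.5,296.5)]: pr('board',w(S,*c,12))
for c in [(368.5,249.5),(376.5,271.5)]: pr('screw',w(S,*c,12))
# spacer top outer corners z=87 (mid of ends)
for c in [(295.5,239.5),(360,227),(304.5,276),(372.5,263.5)]: pr('spc',w(S,*c,87))
# cover corners z=25
for c in [(380,192),(434.5,172.5),(395.5,219),(452.5,198.5)]: pr('cov',w(S,*c,25))
for k,c in dict(tape=(434,311),mug=(320,370),jar=(246,232),tin=(326,206),spool=(387,338)).items(): pr(k,w(S,*c,30))
```

```text
A [ 410.2 -285.4   14.   219.4  102. ]
B [ 477.1 -310.3   14.   159.    93.3]
C [ 555.9 -269.7   14.   189.    95.9]
D [ 632.6 -295.5   14.   129.7   96.5]
board [487.6 168.2  12. ]
board [603.6 138.8  12. ]
board [552.8 -51.1  12. ]
screw [509.2 144.4  12. ]
screw [571.1 131.4  12. ]
spc [442.7 -21.4  87. ]
spc [481.  130.2  87. ]
spc [538.  -45.7  87. ]
spc [579.9 107.6  87. ]
cov [380.3 250.7  25. ]
cov [391.1 410.1  25. ]
cov [469.2 243.9  25. ]
cov [481.8 406.3  25. ]
tape [727.  191.7  30. ]
mug [ 732.5 -106.    30. ]
jar [ 337.5 -106.8   30. ]
tin [358.6 104.8  30. ]
spool [734.8  61.9  30. ]
```

View pics/b_side.png

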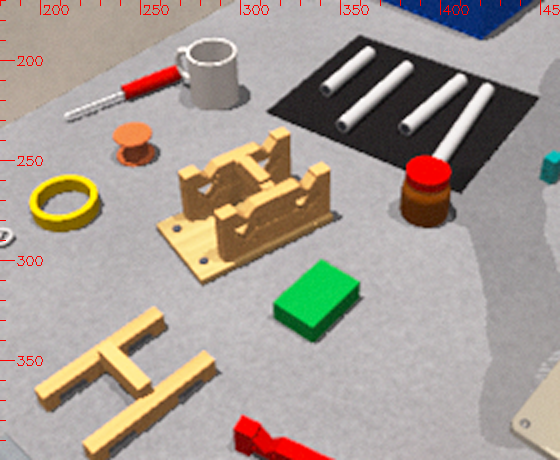

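Run:
```python
from h import *
for c in [(465,301),(475,308),(537,335),(430,295),(415,312),(480,165),(640,250)]: print(c,np.round(w('scene',*c,0 if c!=(465,301) else 5),0))
for p in [(0,0)]:
  c=np.array([620,285]);y=np.array([.254,.967]);x=np.array([.967,-.254])
  for a in(-54,54):
    for b in(-80,80):
      q=c+a*x+b*y; print(np.round(q),np.round(proj('scene',[*q,0])))
```

```text
(465, 301) [731. 281.   5.]
(475, 308) [755. 294.   0.]
(537, 335) [877. 383.   0.]
(430, 295) [679. 218.   0.]
(415, 312) [700. 162.   0.]
(480, 165) [412. 548.   0.]
(640, 250) [811. 751.   0.]
[547. 221.] [403. 252.]
[588. 376.] [464. 240.]
[652. 194.] [416. 290.]
[693. 349.] [479. 277.]
```

```bash
python3 -m handwheel '1 -6 33 -34 0 0 0;1 -6 33 -34 0 0 0;1 0 33 -34 0 0 0;1 0 33 -34 0 0 0;1 0 33 -34 0 0 0'
```

```text
clock: 0.65
eef_pos: [310.4, -399.2, 247.8]
tool_rot: [-1.573, 1.566, -2.825]
force: [1.4, -0.1, 0.0]
width: 85.3
```

```bash
python3 -m handwheel '1 0 34 -35 0 0 0;1 0 34 -35 0 0 0;1 0 34 -35 0 0 0;1 0 34 -35 0 0 0;1 0 34 -35 0 0 0;1 0 34 -35 0 0 0;1 0 34 -35 0 0 0;1 0 34 -35 0 0 0;1 0 34 -35 0 0 0;1 0 34 -35 0 0 0'
python3 -m handwheel '1 0 0 0 -0.148 0 0;1 0 0 0 -0.148 0 0;1 0 0 0 -0.148 0 0;1 0 0 0 -0.148 0 0;1 0 0 0 -0.148 0 0;1 0 0 0 -0.148 0 0;1 0 0 0 -0.148 0 0;1 0 0 0 -0.148 0 0;1 0 0 0 -0.148 0 0'
```

```text
clock: 1.65
eef_pos: [525.8, 52.1, 246.7]
tool_rot: [-1.065, 1.567, -2.318]
force: [1.1, 0.2, 0.2]
width: 85.3
clock: 2.55
eef_pos: [526.8, 65.5, 244.4]
tool_rot: [2.737, 1.566, 2.837]
force: [0.7, -0.3, -0.1]
width: 85.6
```

```bash
cat >> h.py <<'E'
def goal(pos,zdeg,say=True):
    """tool-frame shift and rotvec to reach TCP pos with tool x down and tool z at azimuth zdeg"""
    s,M=tool(); a=np.radians(zdeg)
    z=np.array([np.cos(a),np.sin(a),0]); x=np.array([0,0,-1.]); y=np.cross(z,x)
    G=np.array([x,y,z]).T
    rv=R.from_matrix(M.T@G).as_rotvec(); t=M.T@(np.array(pos)-s['eef_pos'])
    if say: print('pos',np.round(s['eef_pos'],1),'az',round(float(np.degrees(np.arctan2(M[1,2],M[0,2]))),2),'w',round(s['width'],1),'t',round(s['clock'],2),'F',np.round(s['force'],1)); print('shift',np.round(t,1),'rv',np.round(rv,4))
    return t,rv
E
python3 -c "
from h import *
goal([515.5,40.7,250],75.3);print(np.round(ctrl.read_state()['qpos'],2))"
```

```text
pos [526.8  65.5 244.4] az 5.73 w 85.6 t 2.55 F [ 0.7 -0.3 -0.1]
shift [ -5.6 -23.5 -13.7] rv [-1.2142 -0.0026 -0.0041]
[ 0.12  0.48 -0.43  1.83  0.25  0.89 -0.32]
```

```bash
python3 -m handwheel '1 0 -2 -2 -0.148 0 0;1 0 -2 -2 -0.148 0 0;1 0 0 0 -0.148 0 0;1 0 0 0 -0.148 0 0;1 0 0 0 -0.148 0 0;1 0 0 0 -0.148 0 0;1 0 0 0 -0.148 0 0;1 0 0 0 -0.148 0 0'
python3 -c "
from h import *
goal([515.5,40.7,300],75.3);print(np.round(ctrl.read_state()['qpos'],2))
im=get_image('wrist');cv2.imwrite('pics/c1.png',im)"
```

```text
clock: 3.35
eef_pos: [522.0, 59.0, 242.8]
tool_rot: [1.866, 1.563, -3.117]
force: [0.5, -0.2, 0.0]
width: 85.3
pos [522.   59.  242.8] az 74.48 w 85.3 t 3.35 F [ 0.5 -0.2  0. ]
shift [-57.1   1.8 -19.6] rv [-0.0143 -0.0022 -0.0076]
[ 0.34  0.54 -0.75  1.84  0.45  0.95  0.68]
```

View pics/c1.png

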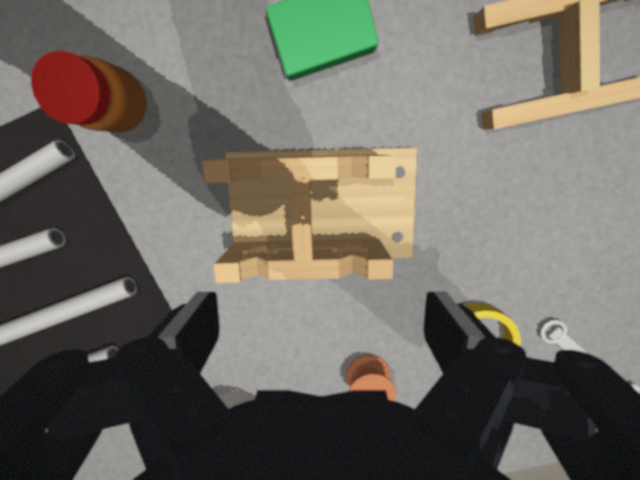

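```bash
python3 -c "
from h import *
crop(cv2.imread('pics/c1.png'),'c1c',195,135,425,290,3)"
```

```text
(no output)
```

View pics/c1c.png

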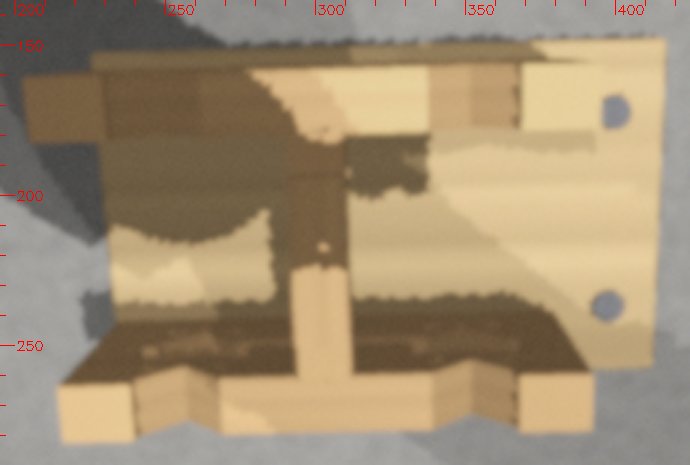

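Run:
```python
from h import *
def pr(n,a): print(n,np.round(a,1))
P=camera_params('wrist')
pts={k:w('wrist',*v,87,P)[:2] for k,v in dict(nlo=(216.5,282),nro=(392.5,279),nli=(215.5,263),nri=(391.5,259.5),flo=(203,160),fli=(205.5,182.5)).items()}
for k,v in pts.items(): pr(k,v)
d=pts['nro']-pts['nlo']; a1=np.degrees(np.arctan2(d[1],d[0])); pr('len,az',[np.linalg.norm(d),a1])
d=pts['nri']-pts['nli']; pr('len,az',[np.linalg.norm(d),np.degrees(np.arctan2(d[1],d[0]))])
d=pts['flo']-pts['nlo']; pr('x len,az',[np.linalg.norm(d),np.degrees(np.arctan2(d[1],d[0]))])
cc=(pts['nro']+pts['nlo'])/2
for az in (74.5,75.3,76):
  a=np.radians(az); y=np.array([np.cos(a),np.sin(a)]);x=np.array([y[1],-y[0]])
  mid=(pts['nro']+pts['nlo']+pts['nri']+pts['nli'])/4
  pr(az,[*(mid-45*x), *(pts['flo']+54*x+80*y)])
b={k:w('wrist',*v,12,P)[:2] for k,v in dict(tr=(417,148),br=(413,257),tl=(226.5,153)).items()}
for k,v in b.items(): pr(k,v)
d=b['tr']-b['br'];pr('bx',[np.linalg.norm(d),np.degrees(np.arctan2(d[1],d[0]))])
d=b['tr']-b['tl'];pr('by',[np.linalg.norm(d),np.degrees(np.arctan2(d[1],d[0]))])
a=np.radians(75.3); y=np.array([np.cos(a),np.sin(a)]);x=np.array([y[1],-y[0]])
pr('c',[*(b['tr']+60*x-118*y),*(b['br']-60*x-118*y)])
for k,(u,v) in dict(s1=(400,172),s2=(397.5,236.5)).items(): pr(k,w('wrist',u,v,12,P))
```

```text
nlo [547.3 -45. ]
nro [586.1 108.7]
nli [530.  -39.8]
nri [567.8 111.8]
flo [443.1 -19.5]
fli [460.9 -23.8]
len,az [158.5  75.8]
len,az [156.2  76. ]
x len,az [107.3 166.2]
74.5 [514.4  46.  516.5  43.2]
75.3 [514.3  45.4 515.6  44.2]
76 [514.1  44.8 514.8  45.1]
tr [485.2 171.5]
br [599.3 144.5]
tl [438.6 -18.7]
bx [117.3 166.7]
by [195.8  76.2]
c [513.3  42.2 511.4  45.6]
s1 [504.3 149.7  12. ]
s2 [571.7 132.8  12. ]
```

```bash
python3 -c "
from h import *
goal([514.2,43.5,150],75.6)"
```

```text
pos [522.   58.9 242.6] az 74.78 w 85.2 t 3.4 F [ 0.4 -0.8 -0.2]
shift [ 92.7   2.8 -16.8] rv [-0.0144 -0.002  -0.008 ]
```

```bash
python3 -m handwheel '0 22 1 -6 -0.0144 -0.002 -0.008;0 24 1 -6 0 0 0;0 24 1 -5 0 0 0;0 22 0 0 0 0 0;0 0 0 0 0 0 0'
python3 -c "
from h import *
goal([514.2,43.5,150],75.6);goal([514.2,43.5,67],75.6)
cv2.imwrite('pics/c2.png',get_image('wrist'))"
```

```text
clock: 3.9
eef_pos: [515.2, 42.0, 147.9]
tool_rot: [-1.146, 1.569, 0.159]
force: [-1.0, 0.7, -0.9]
width: 42.6
pos [515.2  42.  147.9] az 74.79 w 42.6 t 3.9 F [-1.   0.7 -0.9]
shift [-2.1  1.3  1.2] rv [-0.0141  0.0007  0.0016]
pos [515.2  42.  147.9] az 74.79 w 42.6 t 3.9 F [-1.   0.7 -0.9]
shift [80.9  1.5  1.2] rv [-0.0141  0.0007  0.0016]
```

View pics/c2.png

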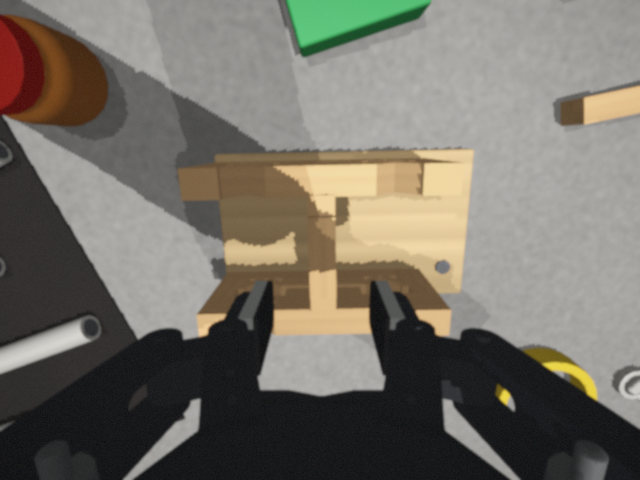

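```bash
python3 -c "
from h import *
im=cv2.imread('pics/c2.png')
crop(im,'c2c',170,140,480,345,2)"
```

```text
(no output)
```

View pics/c2c.png

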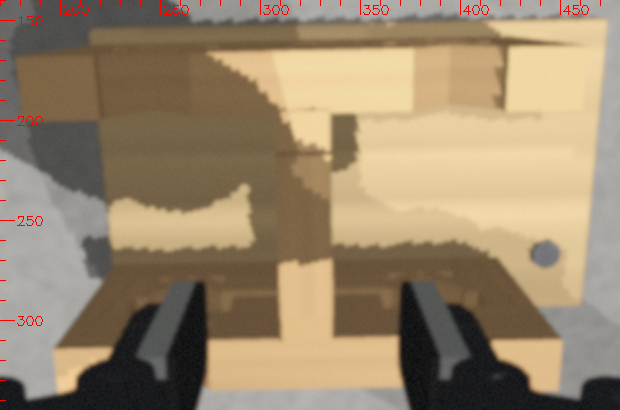

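Run:
```python
from h import *
P=camera_params('wrist')
b={k:w('wrist',*v,z,P)[:2] for k,(v,z) in dict(nli=((198.5,313),87),nri=((450,308),87),flo=((178,166.5),87),fli=((179,200),87),btr=((473,150),12),bbr=((461,292),12),btl=((215,155),12)).items()}
for k,v in b.items(): print(k,np.round(v,1))
f=lambda p,q:(round(float(np.hypot(*(b[q]-b[p]))),1),round(float(np.degrees(np.arctan2(*(b[q]-b[p])[::-1]))),2))
print(f('nli','nri'),f('btl','btr'),f('btr','bbr'),f('flo','nli'))
a=np.radians(75.8); y=np.array([np.cos(a),np.sin(a)]);x=np.array([y[1],-y[0]])
for k,(X,Y) in dict(nli=(36,-80),nri=(36,80),flo=(-54,-80),fli=(-36,-80),btr=(-60,118),bbr=(60,118)).items(): print(k,np.round(b[k]-X*x-Y*y,1))
```

```text
nli [530.4 -40.2]
nri [568.6 112.5]
flo [442.9 -19.3]
fli [460.6 -25.7]
btr [486.8 171.5]
bbr [601.1 144.2]
btl [438.8 -19.5]
(157.4, 75.98) (196.9, 75.89) (117.5, -13.41) (90.0, -13.4)
nli [515.2  46.2]
nri [514.   43.8]
flo [514.9  45. ]
fli [515.1  43. ]
btr [516.   42.4]
bbr [514.   44.6]
```

```bash
echo 'C=np.array([514.8,44.0]);AZ=76.0
def cr(X,Y,z):
    a=np.radians(AZ); y=np.array([np.cos(a),np.sin(a)]);x=np.array([y[1],-y[0]])
    return np.array([*(C+X*x+Y*y),z])' >> h.py
python3 -m handwheel '0 10 0.5 2 -0.04 0 0;0 10 0 0 0 0 0;0 10 0 0 0 0 0;0 10 0 0 0 0 0;0 0 0 0 0 0 0'
python3 -c "
from h import *
goal(cr(0,0,67),AZ)"
```

```text
clock: 4.45
eef_pos: [518.8, 45.5, 109.0]
tool_rot: [-1.203, 1.561, 0.144]
force: [0.3, -0.7, 1.0]
width: 42.6
pos [518.8  45.5 109. ] az 77.17 w 42.6 t 4.45 F [ 0.3 -0.7  1. ]
shift [41.9  3.9 -2.5] rv [0.0204 0.0036 0.009 ]
```

```bash
python3 -m handwheel '0 10 2 -1.5 0.012 0.004 0.009;0 10 2 -1 0.008 0 0;0 10 0 0 0 0 0;0 0 0 0 0 0 0'
python3 -c "
from h import *
goal(cr(0,0,67),AZ)"
```

```text
clock: 4.85
eef_pos: [514.2, 43.9, 76.4]
tool_rot: [2.537, 1.57, -2.421]
force: [-0.9, 0.1, 0.8]
width: 42.1
pos [514.2  43.9  76.4] az 75.9 w 42.1 t 4.85 F [-0.9  0.1  0.8]
shift [ 9.4 -0.6  0.3] rv [-0.0018 -0.0009 -0.0006]
```

Good. Go down and pinch.

```bash
python3 -m handwheel '0 5 0 0 0 0 0;0 4.4 0 0 0 0 0;0 0 0 0 0 0 0;-1 0 0 0 0 0 0;-1 0 0 0 0 0 0;-1 0 0 0 0 0 0;-1 0 0 0 0 0 0'
python3 -c "
from h import *
goal(cr(0,0,67),AZ)"
```

```text
clock: 5.55
eef_pos: [514.5, 43.9, 66.5]
tool_rot: [-3.049, 1.57, -1.724]
force: [-0.2, 0.0, -2.3]
width: 14.9
pos [514.5  43.9  66.5] az 75.9 w 14.9 t 5.55 F [-0.2  0.  -2.3]
shift [-0.5 -0.3  0.2] rv [-0.0018 -0.0009  0.0001]
```

```bash
python3 -m handwheel '-1 -10 0 0 0 0 0;-1 -20 0 0 0 0 0;-1 -25 0 0 0 0 0;-1 -25 0 0 0 0 0;-1 -25 0 0 0 0 0;-1 0 0 0 0 0 0'
python3 -c "
from h import *
goal([612,285,170],AZ)
cv2.imwrite('pics/d1.png',get_image('wrist'))"
```

```text
clock: 6.15
eef_pos: [513.3, 44.3, 177.3]
tool_rot: [2.013, 1.568, -2.944]
force: [1.5, -0.4, -1.0]
width: 15.2
pos [513.3  44.3 177.3] az 75.99 w 15.2 t 6.15 F [ 1.5 -0.4 -1. ]
shift [  6.9 -37.5 257.4] rv [-0.0002 -0.0011 -0.0024]
```

View pics/d1.png

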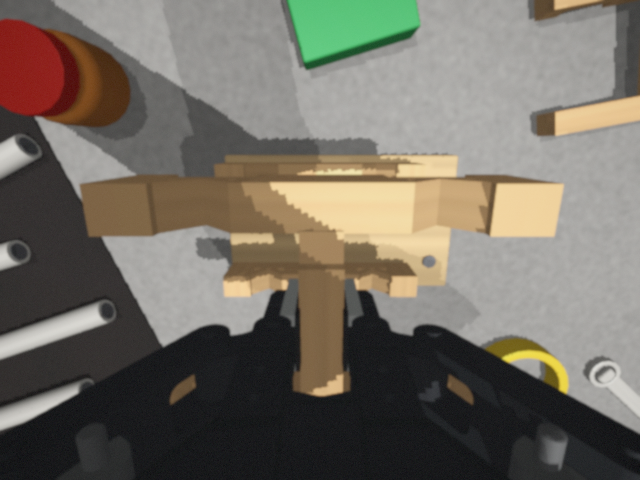

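```bash
python3 -m handwheel '-1 0 -6 30 0 0 0;-1 0 -6 40 0 0 0;-1 0 -6 40 0 0 0;-1 0 -6 40 0 0 0;-1 0 -6 40 0 0 0;-1 0 -6 40 0 0 0;-1 0 -2 25 0 0 0;-1 25 0 0 0 0 0;-1 25 0 0 0 0 0'
python3 -c "
from h import *
goal([612,285,19],AZ)"
```

```text
clock: 7.1
eef_pos: [609.1, 285.1, 112.1]
tool_rot: [2.317, 1.551, -2.645]
force: [0.2, -1.0, -2.0]
width: 15.2
pos [609.1 285.1 112.1] az 75.7 w 15.2 t 7.1 F [ 0.2 -1.  -2. ]
shift [93.  -4.3  1.9] rv [-0.0054 -0.0137 -0.0149]
```

```bash
python3 -m handwheel '-1 20 0 0 -0.005 -0.0137 -0.0149;-1 20 0 0 0 0 0;-1 20 0 0 0 0 0;-1 15 0 0 0 0 0;-1 5 0 0 0 0 0;-1 0 0 0 0 0 0'
python3 -c "
from h import *
goal([612,285,19],AZ)"
```

```text
clock: 7.7
eef_pos: [601.1, 282.1, 18.6]
tool_rot: [2.376, 1.554, -2.577]
force: [-1.5, -2.2, 7.4]
width: 15.2
pos [601.1 282.1  18.6] az 76.23 w 15.2 t 7.7 F [-1.5 -2.2  7.4]
shift [-0.6 -9.9  5.4] rv [ 0.004  -0.0122 -0.0117]
```

```bash
python3 -m handwheel '-1 0 0 0 0 -0.012 -0.012;-0.2 0 0 0 0 0 0;-0.2 0 0 0 0 0 0;-0.2 0 0 0 0 0 0;-0.2 -10 0 0 0 0 0;-0.2 -20 0 0 0 0 0;0 -40 0 0 0 0 0;0 -40 0 0 0 0 0;0 -40 0 0 0 0 0;0 0 0 0 0 0 0'
python3 -c "
from h import *
goal([410.2,-285.4,170],12)
cv2.imwrite('pics/e1.png',get_image('scene'))
cv2.imwrite('pics/e1w.png',get_image('wrist'))"
```

```text
clock: 8.7
eef_pos: [602.0, 283.9, 178.8]
tool_rot: [-0.613, 1.566, 0.719]
force: [1.1, 0.6, 1.4]
width: 42.4
pos [602.  283.9 178.8] az 76.28 w 42.4 t 8.7 F [1.1 0.6 1.4]
shift [   6.4   51.3 -598.6] rv [1.1219e+00 5.0000e-03 3.0000e-04]
```

View pics/e1w.png

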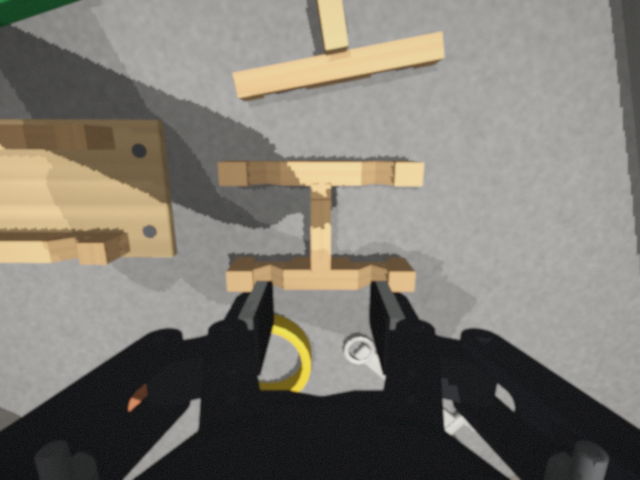

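View pics/e1.png

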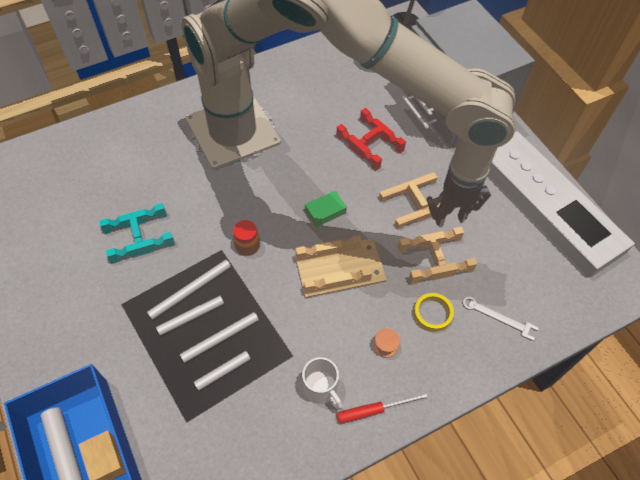

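```bash
python3 -m handwheel '0 0 4 -30 0 0 0;0 0 4 -46 0 0 0;0 0 4 -46 0 0 0;0 0 4 -46 0 0 0;0 0 4 -46 0 0 0;0 0 4 -46 0 0 0;0 0 4 -46 0 0 0;0 0 4 -46 0 0 0;0 0 4 -46 0 0 0;0 0 4 -46 0 0 0'
python3 -c "
from h import *
goal([430,-275,170],12)"
```

```text
clock: 9.8
eef_pos: [443.7, -149.6, 163.6]
tool_rot: [1.648, 1.547, 2.993]
force: [1.6, -0.3, -0.3]
width: 42.8
pos [ 443.7 -149.6  163.6] az 77.06 w 42.8 t 9.8 F [ 1.6 -0.3 -0.3]
shift [  -6.5  -14.5 -125.3] rv [ 1.1354 -0.0153 -0.0204]
```

```bash
python3 -m handwheel '0.2 -2 -5 -40 0 -0.0153 -0.0204;0.2 -2 -5 -40 0 0 0;0.2 -2 -5 -40 0.14 0 0;0.2 0 0 0 0.14 0 0;0.2 0 0 0 0.14 0 0;0.2 0 0 0 0.14 0 0;0.2 0 0 0 0.14 0 0;0.2 0 0 0 0.14 0 0;0.2 0 0 0 0.14 0 0;0.2 0 0 0 0.14 0 0'
python3 -c "
from h import *
goal([410,-285,170],12)
cv2.imwrite('pics/f1.png',get_image('wrist'))"
```

```text
clock: 10.8
eef_pos: [413.8, -282.7, 155.8]
tool_rot: [2.177, 1.534, 2.344]
force: [-0.2, -0.1, 0.6]
width: 51.2
pos [ 413.8 -282.7  155.8] az 9.58 w 51.2 t 10.8 F [-0.2 -0.1  0.6]
shift [-14.2  -1.2  -4.4] rv [-0.0426 -0.0203 -0.0307]
```

View pics/f1.png

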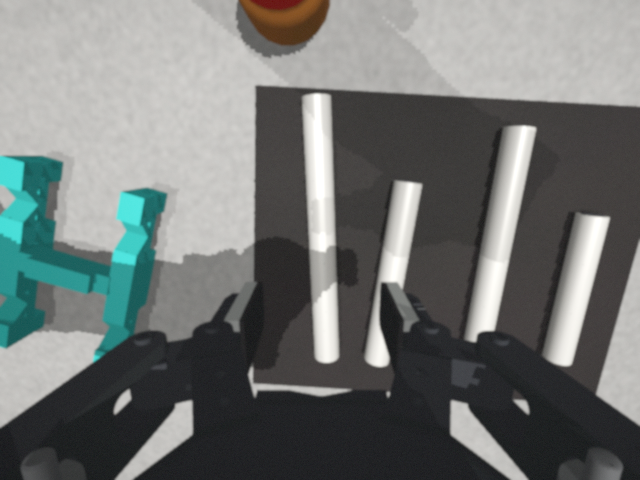

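```bash
python3 -c "
from h import *
crop(cv2.imread('pics/f1.png'),'f1c',280,80,440,380,3)"
```

```text
(no output)
```

View pics/f1c.png

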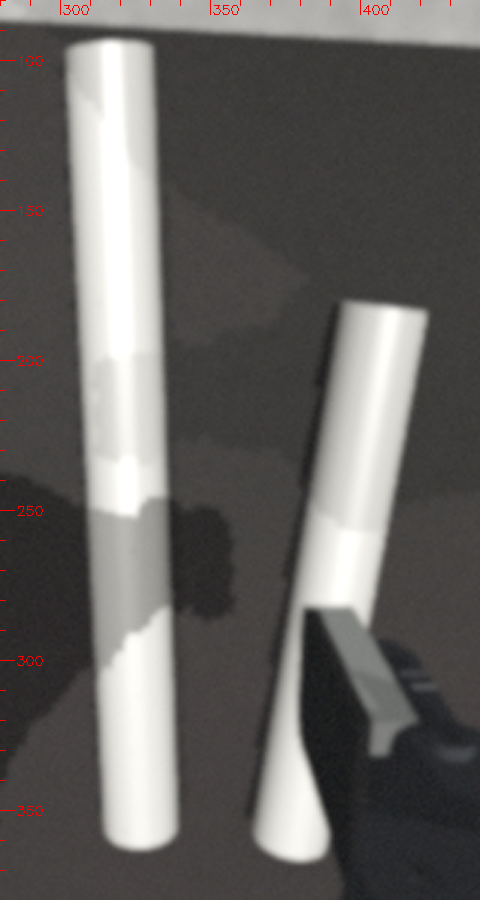

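```bash
cat >> h.py <<'E'
def shaft(a,b,z=25,zc=14,P=None,n='wrist'):
    P=P or camera_params(n)
    p,q=w(n,*a,z,P),w(n,*b,z,P)
    m=(p+q)/2; d=(q-p)[:2]; L=np.hypot(*d); u=d/L
    p2,q2=w(n,*a,zc,P),w(n,*b,zc,P); m2=(p2+q2)/2
    nrm=np.array([-u[1],u[0]]); c=m[:2]+nrm*((m2-m)[:2]@nrm)  # lateral from axis height, along from top height
    az=np.degrees(np.arctan2(u[1],u[0]))
    print('mid',np.round(c,1),'len',round(L,1),'axis az',round(az,2)); return c,az
E
python3 - <<'E'
from h import *
shaft((314.5,93.5),(327,362.5))
shaft((407,182),(377,366))
E
```

```text
mid [ 412. -285.] len 219.0 axis az -78.11
mid [ 476.3 -308.1] len 159.3 axis az -86.76
```

```bash
python3 -c "
from h import *
goal([411.8,-285,60],11.9)"
python3 -m handwheel '0.2 20 1 -1 -0.04 -0.02 -0.03;0.2 25 1 -1 0 0 0;0.2 25 1 0 0 0 0;0.2 25 1 0 0 0 0;0.2 0 0 0 0 0 0'
python3 -c "
from h import *
goal([411.8,-285,14],11.9)"
```

```text
pos [ 413.6 -282.5  155.8] az 9.29 w 51.4 t 10.85 F [-0.2  0.6 -0.6]
shift [95.7 -5.  -0.1] rv [-0.0458 -0.0209 -0.0306]
clock: 11.35
eef_pos: [407.8, -277.2, 55.2]
tool_rot: [2.513, 1.565, 2.729]
force: [-0.2, 1.4, 0.4]
width: 51.2
pos [ 407.8 -277.2   55.2] az 12.39 w 51.2 t 11.35 F [-0.2  1.4  0.4]
shift [41.2 -8.6  2.4] rv [ 0.0086 -0.0044 -0.0032]
```

```bash
python3 -m handwheel '0.2 10 -4 1 0.009 -0.004 -0.003;0.2 10 -4 1 0 0 0;0.2 10 -1 0 0 0 0;0.2 9 0 0 0 0 0;0.2 0 0 0 0 0 0'
python3 -c "
from h import *
goal([411.8,-285,14],11.9)"
```

```text
clock: 11.85
eef_pos: [412.7, -287.3, 14.4]
tool_rot: [-0.653, 1.569, -0.444]
force: [-0.2, 0.0, 0.1]
width: 51.3
pos [ 412.7 -287.3   14.4] az 11.97 w 51.3 t 11.85 F [-0.2  0.   0.1]
shift [ 0.4  2.4 -0.4] rv [0.0012 0.0014 0.0011]
```

```bash
python3 -m handwheel '0.2 0 2.4 -0.4 0 0 0;-1 0 0 0 0 0 0;-1 0 0 0 0 0 0;-1 0 0 0 0 0 0;-1 0 0 0 0 0 0;-1 0 0 0 0 0 0'
python3 -c "
from h import *
goal([411.8,-285,14],11.9)"
```

```text
clock: 12.45
eef_pos: [411.9, -284.7, 15.3]
tool_rot: [-0.673, 1.568, -0.464]
force: [0.1, -0.2, -2.4]
width: 19.8
pos [ 411.9 -284.7   15.3] az 12.0 w 19.8 t 12.45 F [ 0.1 -0.2 -2.4]
shift [ 1.3 -0.3 -0.2] rv [0.0018 0.0022 0.0017]
```

```bash
python3 -m handwheel '-1 -8 0 0 0 0 0;-1 -20 0 0 0 0 0;-1 -30 0 0 0 0 0;-1 -30 0 0 0 0 0;-1 -30 0 0 0 0 0;-1 -30 0 0 0 0 0;-1 0 0 0 0 0 0'
python3 -c "
from h import *
goal(cr(0,45,150),AZ)
cv2.imwrite('pics/f2.png',get_image('wrist'))"
```

```text
clock: 13.15
eef_pos: [409.9, -283.4, 170.0]
tool_rot: [2.608, 1.569, 2.819]
force: [0.0, -0.9, -3.6]
width: 19.9
pos [ 409.9 -283.4  170. ] az 12.07 w 19.9 t 13.15 F [ 0.  -0.9 -3.6]
shift [ 20.  338.6 190.9] rv [-1.1157e+00 -8.0000e-04 -1.6000e-03]
```

View pics/f2.png

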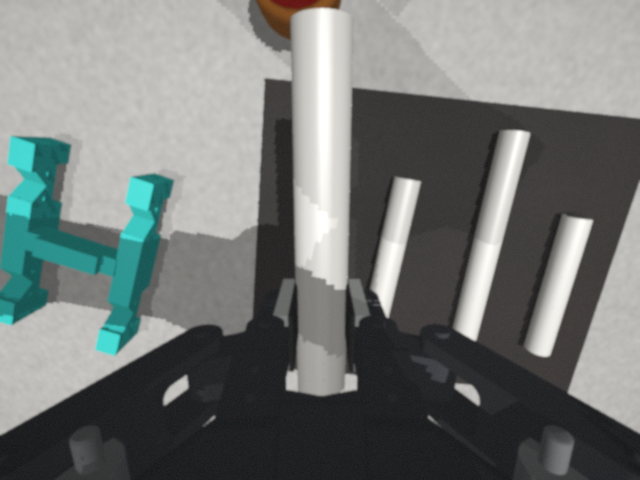

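```bash
python3 - <<'E'
from h import *
s,M=tool()
e=w('wrist',322,10.5,s['eef_pos'][2]-1.3+11); print(M.T@(e-s['eef_pos']))
E
python3 -m handwheel '-1 0 30 17 0 0 0;-1 0 42 24 0 0 0;-1 0 42 24 0 0 0;-1 0 42 24 0 0 0;-1 0 42 24 0 0 0;-1 0 42 24 0 0 0;-1 0 42 24 0 0 0;-1 0 38 21 0 0 0;-1 0 0 0 0 0 0'
python3 -m handwheel '-1 0 0 0 -0.14 0 0;-1 0 0 0 -0.14 0 0;-1 0 0 0 -0.14 0 0;-1 0 0 0 -0.14 0 0;-1 0 0 0 -0.14 0 0;-1 0 0 0 -0.14 0 0;-1 0 0 0 -0.14 0 0;-1 0 0 0 -0.13 0 0;-1 0 0 0 0 0 0'
python3 -c "
from h import *
goal(cr(0,45,75),AZ)
cv2.imwrite('pics/f3.png',get_image('wrist'))"
```

```text
[ -9.39743757 108.06974272   1.10488209]
clock: 14.1
eef_pos: [517.2, 77.8, 156.4]
tool_rot: [2.791, 1.548, 2.992]
force: [-0.2, 0.3, -3.8]
width: 19.4
clock: 15.0
eef_pos: [505.8, 76.3, 143.2]
tool_rot: [1.825, 1.522, -3.094]
force: [0.2, -0.4, -2.7]
width: 19.8
pos [505.8  76.3 143.2] az 78.19 w 19.8 t 15.0 F [ 0.2 -0.4 -2.7]
shift [ 67.1 -20.4  16.1] rv [ 0.0378 -0.0132 -0.0471]
```

View pics/f3.png

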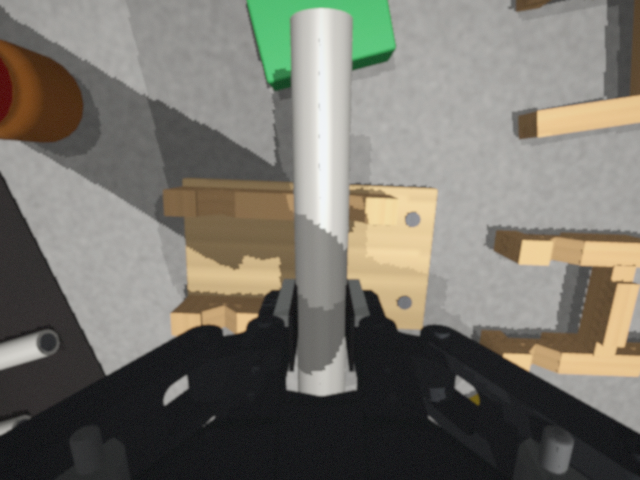

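```bash
python3 -m handwheel '-1 10 -7 6 0.038 -0.013 -0.047;-1 15 -7 6 0 0 0;-1 15 -6 4 0 0 0;-1 0 0 0 0 0 0'
python3 -c "
from h import *
goal(cr(-.5,45,48),AZ)"
```

```text
clock: 15.45
eef_pos: [527.6, 85.7, 99.3]
tool_rot: [2.634, 1.568, -2.34]
force: [-0.5, 0.2, -1.6]
width: 19.6
pos [527.6  85.7  99.3] az 75.03 w 19.6 t 15.45 F [-0.5  0.2 -1.6]
shift [51.3  2.8  1.6] rv [-0.0169 -0.0027 -0.0015]
```

```bash
python3 -m handwheel '-1 10 2 1.5 -0.017 -0.0027 -0.0015;-1 10 0.8 0 0 0 0;-1 10 0 0 0 0 0;-1 8 0 0 0 0 0;-1 0 0 0 0 0 0'
python3 -c "
from h import *
goal(cr(-.5,45,48),AZ)
cv2.imwrite('pics/f4.png',get_image('side'))
crop(cv2.imread('pics/f4.png'),'f4c',220,200,400,320,4)"
```

```text
clock: 15.95
eef_pos: [524.0, 87.5, 57.9]
tool_rot: [2.062, 1.569, -2.896]
force: [-0.4, -0.0, -2.6]
width: 19.3
pos [524.   87.5  57.9] az 75.96 w 19.3 t 15.95 F [-0.4 -0.  -2.6]
shift [ 9.9 -1.2  0.6] rv [-0.0008 -0.0009 -0.0018]
```

View pics/f4c.png

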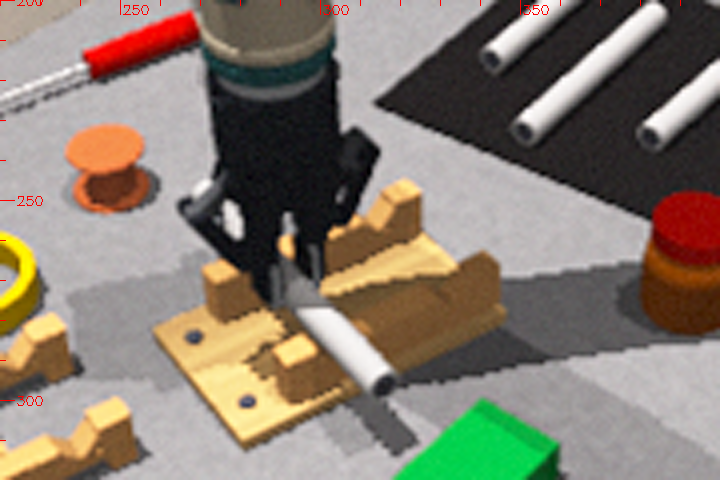

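```bash
python3 -m handwheel '-1 4 -1.2 0.6 0 0 0;-1 3 0 0 0 0 0;-1 2 0 0 0 0 0;-1 1 0 0 0 0 0;-1 0 0 0 0 0 0'
python3 -c "
from h import *
goal(cr(-.5,45,48),AZ)"
```

```text
clock: 16.5
eef_pos: [526.8, 87.7, 49.5]
tool_rot: [-1.917, 1.569, -0.592]
force: [0.1, -1.0, -2.8]
width: 19.5
pos [526.8  87.7  49.5] az 75.92 w 19.5 t 16.5 F [ 0.1 -1.  -2.8]
shift [ 1.5  1.5 -0.3] rv [-0.0015 -0.0006  0.0018]
```

```bash
python3 -m handwheel '-1 0.5 1.2 0 0 0 0;-1 1 0 0 0 0 0;-1 0.5 0 0 0 0 0;-1 0 0 0 0 0 0'
python3 -c "
from h import *
goal(cr(-.5,45,48),AZ)"
```

```text
clock: 16.9
eef_pos: [526.2, 87.3, 48.8]
tool_rot: [-1.968, 1.566, -0.643]
force: [0.1, -0.6, -3.3]
width: 19.4
pos [526.2  87.3  48.8] az 75.88 w 19.4 t 16.9 F [ 0.1 -0.6 -3.3]
shift [0.8 1.1 0.3] rv [-0.002  -0.0017  0.0041]
```

```bash
python3 -m handwheel '-1 1.5 1 0 0 0 0;-1 1.5 0 0 0 0 0;-1 0 0 0 0 0 0'
python3 -c "
from h import *
goal(cr(-.5,45,48),AZ)"
```

```text
clock: 17.2
eef_pos: [526.1, 86.8, 48.4]
tool_rot: [-1.997, 1.562, -0.673]
force: [-1.4, -0.4, -2.1]
width: 19.7
pos [526.1  86.8  48.4] az 75.86 w 19.7 t 17.2 F [-1.4 -0.4 -2.1]
shift [0.4 1.1 0.8] rv [-0.0025 -0.0035  0.0077]
```

```bash
python3 -m handwheel '-0.3 0 0 0 0 0 0;-0.3 0 0 0 0 0 0;-0.3 0 0 0 0 0 0;-0.3 0 0 0 0 0 0'
python3 -c "
from h import *
goal(cr(-.5,45,48),AZ)
cv2.imwrite('pics/f5.png',get_image('side'))
crop(cv2.imread('pics/f5.png'),'f5c',220,200,400,320,4)"
```

```text
clock: 17.6
eef_pos: [526.9, 88.1, 48.2]
tool_rot: [-1.661, 1.562, -0.336]
force: [0.9, -0.0, 0.2]
width: 29.9
pos [526.9  88.1  48.2] az 75.89 w 29.9 t 17.6 F [ 0.9 -0.   0.2]
shift [ 0.2  1.6 -0.7] rv [-0.0019 -0.0008  0.0085]
```

View pics/f5c.png

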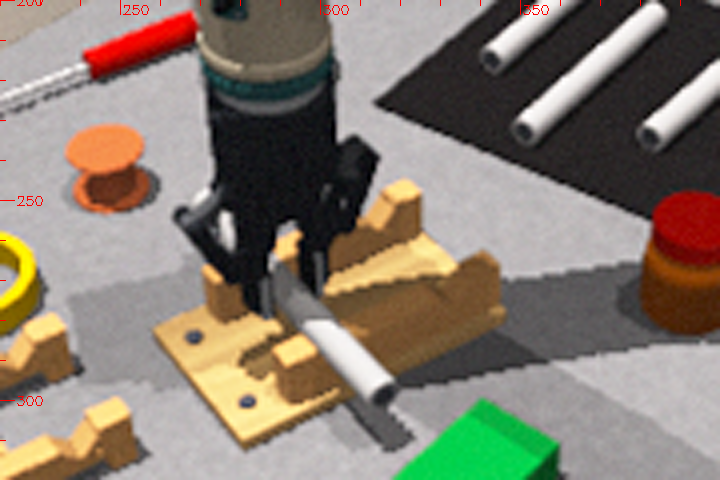

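```bash
python3 -m handwheel '-0.3 -8 0 0 0 0 0;-0.3 -20 0 0 0 0 0;-0.3 -30 0 0 0 0 0;0 -40 0 0 0 0 0;0 0 0 0 0 0 0'
python3 -c "
from h import *
goal([500,-100,180],AZ)
cv2.imwrite('pics/f6.png',get_image('wrist'))
crop(cv2.imread('pics/f6.png'),'f6c',130,100,400,400,2)"
```

```text
clock: 18.15
eef_pos: [525.4, 89.3, 150.2]
tool_rot: [-1.684, 1.565, -0.357]
force: [1.6, 0.2, 0.8]
width: 42.6
pos [525.4  89.3 150.2] az 75.99 w 42.6 t 18.15 F [1.6 0.2 0.8]
shift [ -29.6  -21.3 -189.8] rv [-0.0002 -0.0007  0.0057]
```

View pics/f6.png

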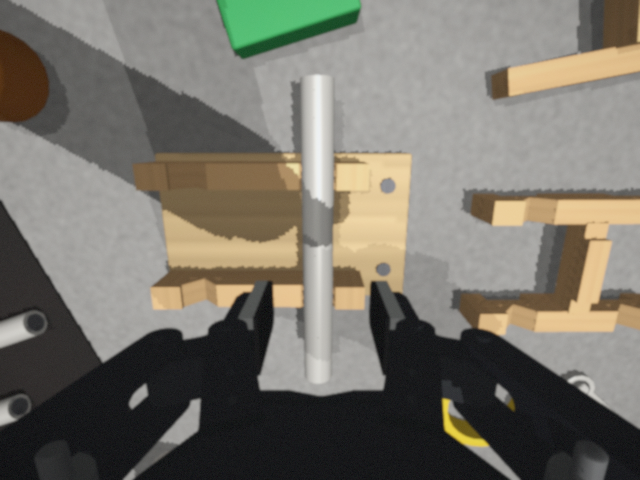

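```bash
cat >> h.py <<'E'
def incr(p):
    a=np.radians(AZ); y=np.array([np.cos(a),np.sin(a)]);x=np.array([y[1],-y[0]])
    d=np.array(p)[:2]-C; return np.round([d@x,d@y],1)
E
python3 - <<'E'
from h import *
P=camera_params('wrist')
c,az=shaft((317,75),(317.5,383),57.6,46.6,P); print(incr(c))
for u,v in [(350,161),(355,308),(150,162),(153,308),(365,307),(369,161)]: print(incr(w('wrist',u,v,48,P)))
for u,v in [(410,153),(403,290)]: print('b',incr(w('wrist',u,v,12,P)))
E
```

```text
mid [525.2  85.9] len 215.6 axis az -14.12
[-0.  43.1]
[-57.3  65. ]
[49.7 71.1]
[-56.7 -67.6]
[ 49.7 -79.6]
[48.9 78.5]
[-57.3  77.6]
b [-61.5 113.4]
b [ 51.2 115.2]
```

View pics/f6c.png

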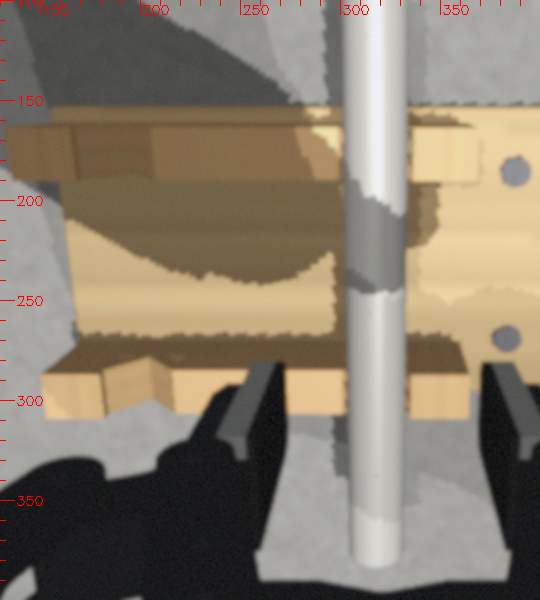

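```bash
python3 -m handwheel '0 -20 0 -40 0 0 0;0 -10 0 -45 0 0 0;0 0 0 -45 0 0 0;0 0 0 -45 0 0 0;0 0 0 -10 0 0 0;0 0 0 0 0 0 0'
python3 -c "
from h import *
goal([500,-100,180],AZ)
for n in('scene','side','wrist'): cv2.imwrite(f'pics/g_{n}.png',get_image(n))
crop(cv2.imread('pics/g_scene.png'),'g_c',280,220,400,310,6)
crop(cv2.imread('pics/g_side.png'),'g_d',240,220,370,320,6)
print(camera_params('wrist'))"
```

```text
clock: 18.8
eef_pos: [476.0, -95.4, 176.2]
tool_rot: [2.304, 1.568, -2.649]
force: [0.2, 0.3, -0.0]
width: 42.6
pos [476.  -95.4 176.2] az 76.23 w 42.6 t 18.8 F [ 0.2  0.3 -0. ]
shift [ -3.9 -24.4   1.3] rv [ 0.0041 -0.002  -0.0022]
{'fx': 343.03122258622045, 'fy': 343.03122258622045, 'cx': 321.10349470815186, 'cy': 238.89624707603372, 'eye': array([413.24065528, -76.21798163, 309.57928672]), 'orientation': array([-2.65889093e-01, -1.18925204e-03,  1.33586756e+00])}
```

View pics/g_c.png

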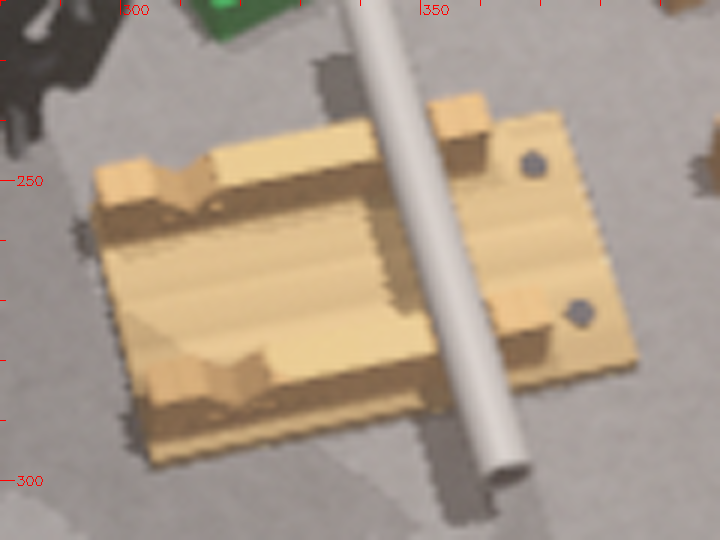

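View pics/g_wrist.png

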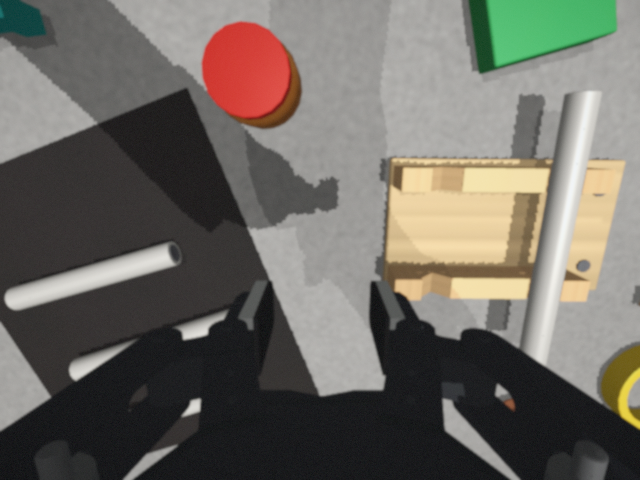

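Run:
```python
from h import *
crop(cv2.imread('pics/g_scene.png'),'g_e',315,185,375,305,6)
for n,u,v in [('nro',371.7,274.2),('fri',361.2,242.8),('fro',360.8,235.8),('flo',295.5,248.2),('nlo',305,287.3),('nli',304.7,280.5)]: print(n,incr(w('scene',u,v,48)))
for n,u,v in [('btr',373.3,238.8),('bbr',386.3,280.5),('bbl',305.5,296)]: print(n,incr(w('scene',u,v,12)))
```

```text
nro [55.2 77. ]
fri [-32.4  75.5]
fro [-51.6  79.8]
flo [-53.2 -81.9]
nlo [ 53.5 -82.6]
nli [ 36.2 -79.4]
btr [-56.6 116. ]
bbr [ 62.1 114.6]
bbl [ 58.6 -82.8]
```

View pics/g_e.png

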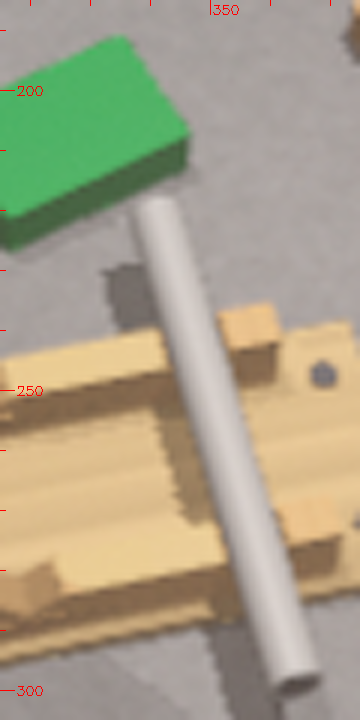

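View pics/g_d.png

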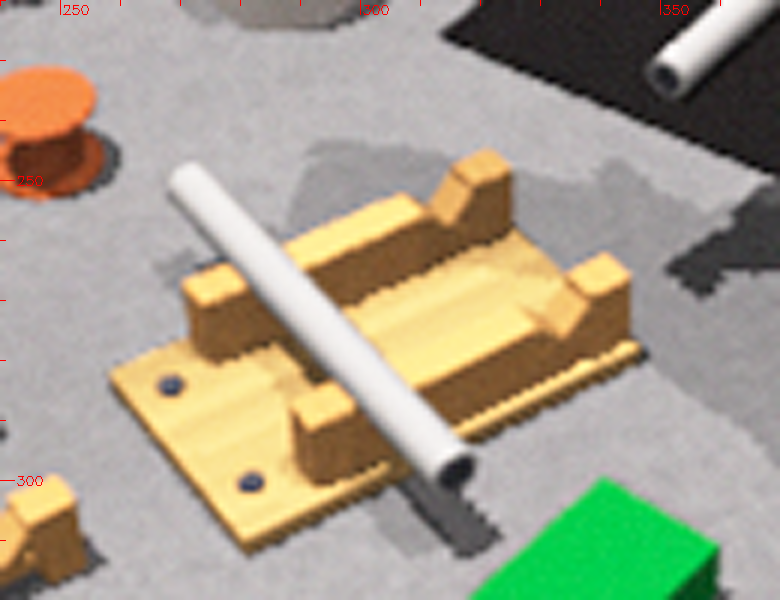

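Run:
```python
from h import *
print(incr(w('scene',364.7,299,46.6)),incr(w('scene',340.5,217.8,57.6)))
# side: near end (right) face centre, far end silhouette top
print(incr(w('side',316.2,297.8,46.6)),incr(w('side',271.5,248,57.6)))
for n,u,v in [('nro corner far rail? left block',281,265.5),('x',271,267.3),('fro',290,287)]: print(n,incr(w('side',u,v,48)))
for n,u,v in [('far block pl2 top R',325,249.5),('near block pl2 topR',344.8,267)]: print(n,incr(w('side',u,v,48)))
```

```text
[112.4  44.2] [-106.9   42.7]
[-110.    41.8] [103.3  44.6]
nro corner far rail? left block [37.1 53.9]
x [45.9 78.5]
fro [-44.2  75. ]
far block pl2 top R [ 25.1 -75.5]
near block pl2 topR [-62.2 -77.4]
```

```bash
python3 -c "
from h import *
goal([552,-270,170],6)"
```

```text
pos [477.2 -92.2 176.7] az 76.54 w 42.6 t 18.95 F [-0.4 -0.6 -0.5]
shift [   6.6 -114.1 -155.6] rv [ 1.2312e+00 -8.0000e-04 -7.0000e-04]
```

```bash
python3 -m handwheel '0.1 0 -28 -38 0 0 0;0.1 0 -29 -39 0 0 0;0.1 0 -29 -39 0 0 0;0.1 0 -28 -38 0 0 0;0.2 0 0 0 0 0 0'
python3 -m handwheel '0.2 0 0 0 0.14 0 0;0.2 0 0 0 0.14 0 0;0.2 0 0 0 0.14 0 0;0.2 0 0 0 0.14 0 0;0.2 0 0 0 0.14 0 0;0.2 0 0 0 0.14 0 0;0.2 0 0 0 0.14 0 0;0.2 0 0 0 0.14 0 0;0.2 0 0 0 0.11 0 0;0.2 0 0 0 0 0 0'
python3 -c "
from h import *
goal([552,-270,150],6)
cv2.imwrite('pics/i1.png',get_image('wrist'))
crop(cv2.imread('pics/i1.png'),'i1c',180,70,480,380,2)"
```

```text
clock: 19.45
eef_pos: [562.7, -260.1, 176.8]
tool_rot: [-0.588, 1.564, 0.772]
force: [-0.7, 0.9, -0.4]
width: 51.2
clock: 20.45
eef_pos: [574.0, -230.7, 174.4]
tool_rot: [1.044, 1.549, 1.157]
force: [0.7, -0.2, 0.4]
width: 51.5
pos [ 574.  -230.7  174.4] az 6.46 w 51.5 t 20.45 F [ 0.7 -0.2  0.4]
shift [ 23.4 -37.  -26.6] rv [ 0.0082  0.011  -0.0192]
```

View pics/i1c.png

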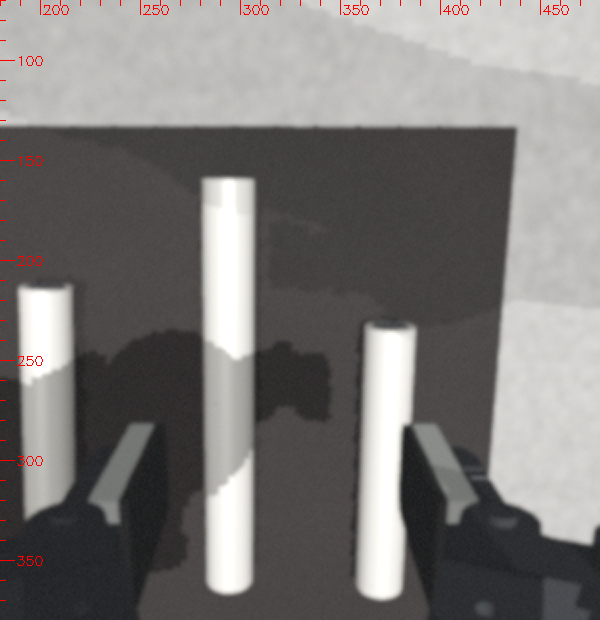

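Run:
```python
from h import *
c,a=shaft((294,159),(294.5,367)); shaft((374.5,234.5),(370,369.5))
goal([*c,60],a+90)
```

```text
mid [ 556.9 -268.1] len 190.3 axis az -84.33
mid [ 632.  -292.5] len 130.9 axis az -83.06
pos [ 574.1 -230.3  174.4] az 6.63 w 51.2 t 20.5 F [0.1 0.1 0.6]
shift [113.4 -37.8 -22.8] rv [ 0.0168  0.0111 -0.0198]
```

```bash
python3 -m handwheel '0.2 25 -10 -6 0.017 0.011 -0.02;0.2 28 -10 -6 0 0 0;0.2 28 -10 -6 0 0 0;0.2 28 -8 -5 0 0 0;0.2 0 0 0 0 0 0'
python3 -c "
from h import *
goal([556.6,-268.5,14.5],5.7)"
```

```text
clock: 21.0
eef_pos: [560.4, -263.3, 63.0]
tool_rot: [0.197, 1.565, 0.32]
force: [-0.8, 1.0, 0.5]
width: 51.8
pos [ 560.4 -263.3   63. ] az 7.05 w 51.8 t 21.0 F [-0.8  1.   0.5]
shift [48.5 -4.8 -4.7] rv [ 0.0235  0.0061 -0.0013]
```

```bash
python3 -m handwheel '0.2 12 -2 -2 0.023 0.006 -0.001;0.2 12 -2 -2 0 0 0;0.2 12 -1 -1 0 0 0;0.2 8 0 0 0 0 0;0.2 0 0 0 0 0 0'
python3 -c "
from h import *
goal([556.6,-268.5,14.5],5.7)"
```

```text
clock: 21.5
eef_pos: [560.0, -265.9, 18.8]
tool_rot: [0.098, 1.565, 0.203]
force: [0.2, -0.4, 0.6]
width: 51.4
pos [ 560.  -265.9   18.8] az 6.02 w 51.4 t 21.5 F [ 0.2 -0.4  0.6]
shift [ 4.3 -2.3 -3.7] rv [ 0.0056  0.0059 -0.0006]
```

```bash
python3 -m handwheel '0.2 2 -2 -3.5 0.006 0.006 0;0.2 2 -1 -1 0 0 0;0.2 0 0 0 0 0 0'
python3 -c "
from h import *
goal([556.6,-268.5,14.5],5.7)"
```

```text
clock: 21.8
eef_pos: [556.4, -269.5, 15.4]
tool_rot: [-0.121, 1.57, -0.022]
force: [0.2, -0.4, 0.8]
width: 51.2
pos [ 556.4 -269.5   15.4] az 5.68 w 51.2 t 21.8 F [ 0.2 -0.4  0.8]
shift [0.9 1.  0.3] rv [-0.0003  0.0009  0.0001]
```

```bash
python3 -m handwheel '0.2 0.5 1 0 0 0 0;-1 0 0 0 0 0 0;-1 0 0 0 0 0 0;-1 0 0 0 0 0 0;-1 0 0 0 0 0 0;-1 0 0 0 0 0 0'
python3 -c "
from h import *
goal([556.6,-268.5,14.5],5.7)"
python3 -m handwheel '-1 -8 0 0 0 0 0;-1 -20 0 0 0 0 0;-1 -30 0 0 0 0 0;-1 -30 0 0 0 0 0;-1 -30 0 0 0 0 0;-1 -20 0 0 0 0 0;-1 0 0 0 0 0 0'
python3 -c "
from h import *
goal(cr(0,-45,150),AZ)
cv2.imwrite('pics/i2.png',get_image('wrist'))"
```

```text
clock: 22.4
eef_pos: [556.6, -268.8, 15.9]
tool_rot: [-0.476, 1.569, -0.377]
force: [-1.0, -0.1, 0.6]
width: 19.6
pos [ 556.6 -268.8   15.9] az 5.67 w 19.6 t 22.4 F [-1.  -0.1  0.6]
shift [1.4 0.3 0.1] rv [-0.0006  0.0018  0.0009]
clock: 23.1
eef_pos: [554.3, -267.5, 158.1]
tool_rot: [2.48, 1.567, 2.58]
force: [0.5, 0.3, -2.9]
width: 19.8
pos [ 554.3 -267.5  158.1] az 5.74 w 19.8 t 23.1 F [ 0.5  0.3 -2.9]
shift [  8.9 271.5 -23.3] rv [-1.2263 -0.0013 -0.0043]
```

View pics/i2.png

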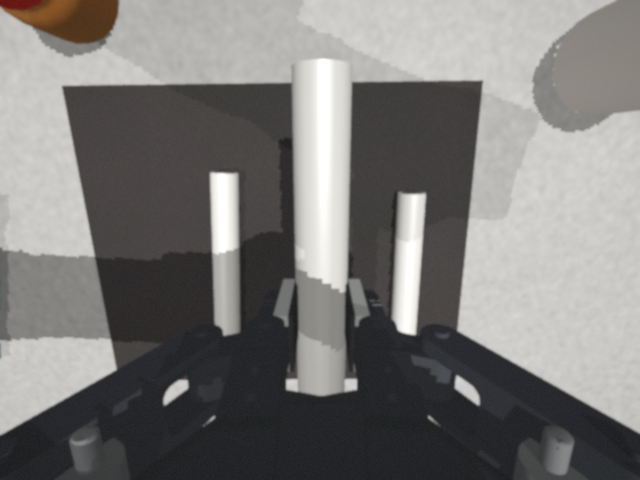

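```bash
python3 - <<'E'
from h import *
s,M=tool()
e=w('wrist',322,59.5,s['eef_pos'][2]-1.9+11); print(M.T@(e-s['eef_pos']))
E
python3 -m handwheel '-1 0 30 -3 0 0 0;-1 0 40 -3 0 0 0;-1 0 45 -4 0 0 0;-1 0 45 -4 0 0 0;-1 0 45 -4 0 0 0;-1 0 40 -4 0 0 0;-1 0 25 0 0 0 0;-1 0 0 0 0 0 0'
python3 -m handwheel '-1 0 0 0 -0.14 0 0;-1 0 0 0 -0.14 0 0;-1 0 0 0 -0.14 0 0;-1 0 0 0 -0.14 0 0;-1 0 0 0 -0.14 0 0;-1 0 0 0 -0.14 0 0;-1 0 0 0 -0.14 0 0;-1 0 0 0 -0.14 0 0;-1 0 0 0 -0.1 0 0;-1 0 0 0 0 0 0'
python3 -c "
from h import *
goal(cr(-1,-45,85),AZ)"
```

```text
[-8.77797645 94.26520914  1.06197155]
clock: 23.95
eef_pos: [495.6, 6.5, 146.1]
tool_rot: [2.829, 1.547, 2.924]
force: [0.5, -0.2, -3.4]
width: 19.7
clock: 24.95
eef_pos: [487.2, -1.7, 133.9]
tool_rot: [1.737, 1.525, 3.098]
force: [-0.5, -0.3, -1.9]
width: 19.5
pos [487.2  -1.7 133.9] az 77.97 w 19.5 t 24.95 F [-0.5 -0.3 -1.9]
shift [ 48.1 -17.2   5.9] rv [ 0.0342 -0.0084 -0.0453]
```

```bash
python3 -m handwheel '-1 5 -8 3 0.034 -0.0084 -0.045;-1 10 -8 3 0 0 0;-1 0 0 0 0 0 0;-1 0 0 0 0 0 0'
python3 -c "
from h import *
goal(cr(-1,-45,85),AZ)
cv2.imwrite('pics/i3.png',get_image('wrist'))
print(camera_params('wrist'))"
```

```text
clock: 25.35
eef_pos: [503.1, -2.2, 114.9]
tool_rot: [1.967, 1.565, -3.0]
force: [-0.1, 0.2, -3.7]
width: 19.9
pos [503.1  -2.2 114.9] az 75.42 w 19.9 t 25.35 F [-0.1  0.2 -3.7]
shift [29.9  0.7  2.7] rv [-0.0102 -0.0022 -0.0053]
{'fx': 343.03122258622045, 'fy': 343.03122258622045, 'cx': 321.10349470815186, 'cy': 238.89624707603372, 'eye': array([440.19526517,  15.09606789, 248.17958134]), 'orientation': array([-2.61844510e-01,  5.51616771e-04,  1.31626140e+00])}
```

View pics/i3.png

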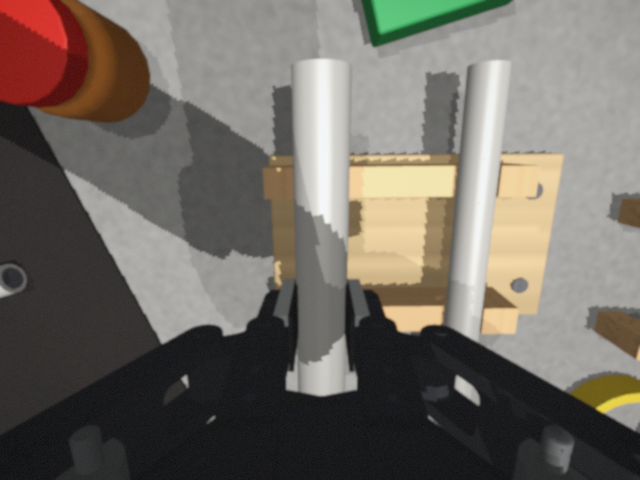

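Run:
```python
from h import *
crop(cv2.imread('pics/i3.png'),'i3c',255,50,570,345,2)
```

```text
(no output)
```

View pics/i3c.png

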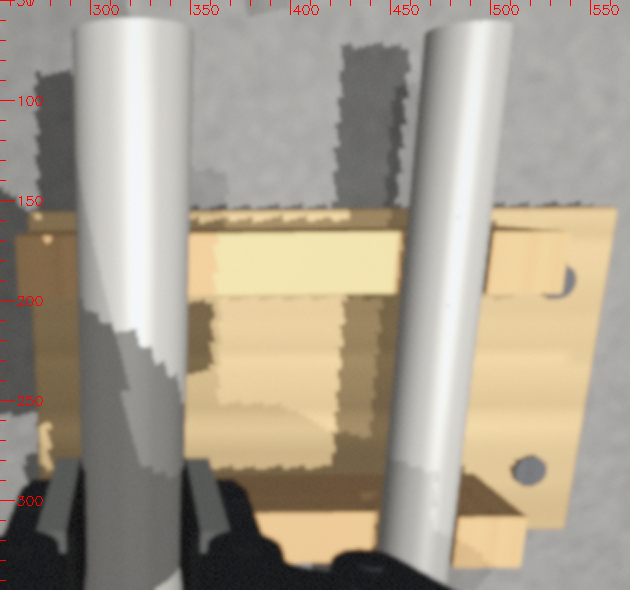

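Run:
```python
from h import *
P={'fx': 343.03122258622045, 'fy': 343.03122258622045, 'cx': 321.10349470815186, 'cy': 238.89624707603372, 'eye': np.array([440.19526517,  15.09606789, 248.17958134]), 'orientation': np.array([-2.61844510e-01,  5.51616771e-04,  1.31626140e+00])}
for n,u,v,z in [('fo',532,165,48),('fi',531.5,197.5,48),('ni',512,308,48),('no',511,333.5,48),('A end',484,61,57.6),('btr',557,154.5,12),('bbr',532,314,12),('s1',528,190,12),('s2',513.5,284.5,12)]: print(n,incr(w('wrist',u,v,z,P)))
```

```text
fo [-54.2  74.1]
fi [-35.6  76.6]
ni [35.1 74.6]
no [53.4 76.4]
A end [-106.5   36.5]
btr [-58.9 111.4]
bbr [ 58.4 112.2]
s1 [-35.4  95.5]
s2 [34.2 94.9]
```

```bash
python3 -m handwheel '-1 10 0.5 3 -0.01 -0.002 -0.005;-1 10 0 1 0 0 0;-1 10 0 0 0 0 0;-1 10 0 0 0 0 0;-1 10 0 0 0 0 0;-1 0 0 0 0 0 0'
python3 -c "
from h import *
goal(cr(-.5,-45,48.5),AZ)"
```

```text
clock: 26.0
eef_pos: [503.4, 2.3, 60.2]
tool_rot: [1.657, 1.57, 2.984]
force: [0.0, 0.1, -2.5]
width: 19.7
pos [503.4   2.3  60.2] az 76.04 w 19.7 t 26.0 F [ 0.   0.1 -2.5]
shift [11.7 -0.5 -1.8] rv [ 0.0007 -0.0001 -0.0011]
```

```bash
python3 -m handwheel '-1 4 -0.5 -1.8 0 0 0;-1 4 0 0 0 0 0;-1 3 0 0 0 0 0;-1 0 0 0 0 0 0;-1 0 0 0 0 0 0'
python3 -c "
from h import *
goal(cr(-.5,-45,48.5),AZ)"
```

```text
clock: 26.5
eef_pos: [504.1, -0.3, 49.2]
tool_rot: [-2.531, 1.57, -1.204]
force: [-0.4, 0.2, -2.5]
width: 19.7
pos [ 5.041e+02 -3.000e-01  4.920e+01] az 76.02 w 19.7 t 26.5 F [-0.4  0.2 -2.5]
shift [0.7 0.8 0.5] rv [ 0.0003 -0.0011  0.0007]
```

```bash
python3 -m handwheel '-1 0.5 0.8 0.4 0 0 0;-1 1 0 0 0 0 0;-1 0 0 0 0 0 0;-0.3 0 0 0 0 0 0;-0.3 0 0 0 0 0 0;-0.3 0 0 0 0 0 0;-0.3 0 0 0 0 0 0'
python3 -c "
from h import *
goal(cr(-.5,-45,48.5),AZ)"
python3 -m handwheel '-0.3 -8 0 0 0 0 0;-0.3 -20 0 0 0 0 0;-0.3 -30 0 0 0 0 0;-0.3 -40 0 0 0 0 0;0 -50 0 0 0 0 0;0 -30 0 0 0 0 0;0 0 0 0 0 0 0'
python3 -c "
from h import *
goal([601.5,282.5,170],AZ)
cv2.imwrite('pics/j1.png',get_image('wrist'));cv2.imwrite('pics/j1s.png',get_image('side'))
crop(cv2.imread('pics/j1s.png'),'j1sc',180,180,480,405,2)"
```

```text
clock: 27.2
eef_pos: [504.9, 0.5, 49.2]
tool_rot: [-1.67, 1.566, -0.343]
force: [-0.7, 0.2, -0.5]
width: 29.9
pos [5.049e+02 5.000e-01 4.920e+01] az 76.01 w 29.9 t 27.2 F [-0.7  0.2 -0.5]
shift [ 0.7  1.4 -0.4] rv [ 0.0002 -0.0004  0.0044]
clock: 27.9
eef_pos: [503.2, 2.4, 235.4]
tool_rot: [-1.164, 1.57, 0.166]
force: [0.3, -0.0, 0.7]
width: 42.4
pos [503.2   2.4 235.4] az 76.22 w 42.4 t 27.9 F [ 0.3 -0.   0.7]
shift [ 65.5 -28.7 295.4] rv [0.0038 0.0005 0.0011]
```

View pics/j1.png

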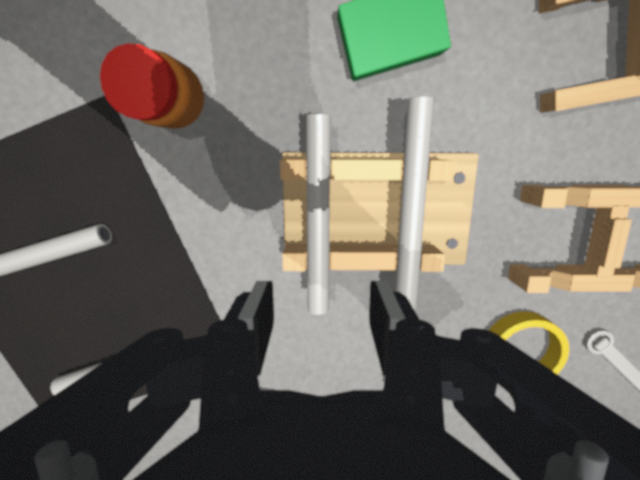

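View pics/j1sc.png

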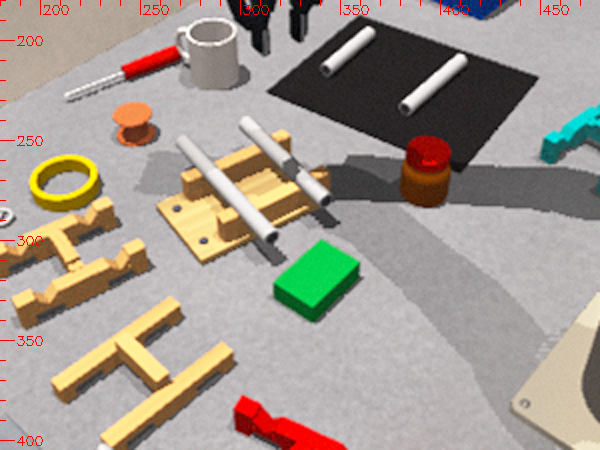

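Run:
```python
from h import *
crop(cv2.imread('pics/j1.png'),'j1c',275,85,485,320,3)
```

```text
(no output)
```

View pics/j1c.png

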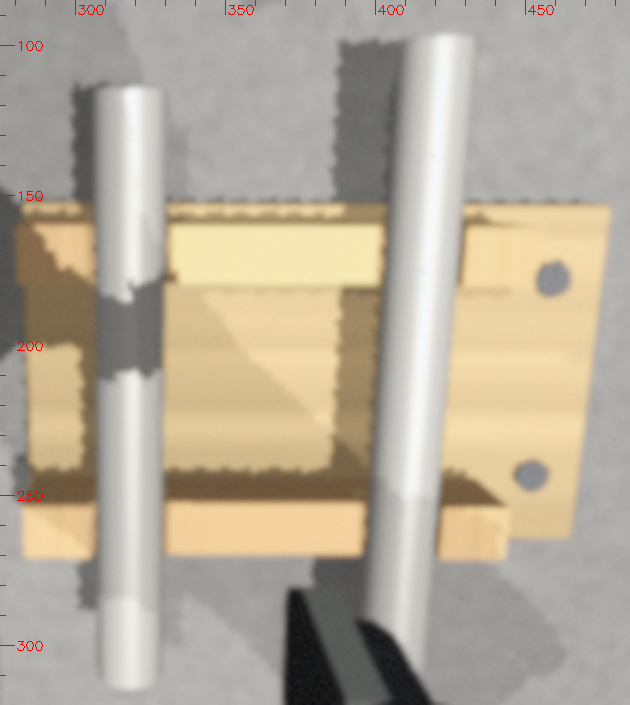

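Run:
```python
from h import *
P=camera_params('wrist')
for n,u,v,z in [('C1',317,114,57.6),('C2',317,314.5,57.6),('A1',419,97,57.6),('fo',290,160,48),('fi',290,180.5,48),('ni',290,253.5,48),('no',290,272,48),('foR',440,160,48),('noR',443,272,48),('btr',477,154,12),('bbr',463,265,12)]: print(n,incr(w('wrist',u,v,z,P)))
```

```text
C1 [-95.1 -47.6]
C2 [ 91.5 -47.4]
A1 [-108.8   37.7]
fo [-56.7 -72. ]
fi [-38.4 -72.4]
ni [ 31.6 -73.7]
no [ 50.6 -74.1]
foR [-57.2  63.3]
noR [50.1 76.3]
btr [-61.9 111.9]
bbr [ 55.4 110.9]
```

```bash
python3 -m handwheel '0 5 -4 40 0.0038 0 0;0 5 -4 45 0 0 0;0 5 -4 45 0 0 0;0 5 -4 45 0 0 0;0 5 -4 45 0 0 0;0 5 -4 45 0 0 0;0 10 -4 30 0 0 0;0 20 0 0 0 0 0;0 0 0 0 0 0 0'
python3 -c "
from h import *
goal([601.3,282.3,60],AZ)
cv2.imwrite('pics/j2.png',get_image('wrist'))"
```

```text
clock: 28.9
eef_pos: [593.4, 282.6, 146.8]
tool_rot: [2.292, 1.533, -2.669]
force: [-0.2, -1.2, -0.8]
width: 42.5
pos [593.4 282.6 146.8] az 75.76 w 42.5 t 28.9 F [-0.2 -1.2 -0.8]
shift [ 86.5 -10.2   3.8] rv [-0.0045 -0.0246 -0.0281]
```

View pics/j2.png

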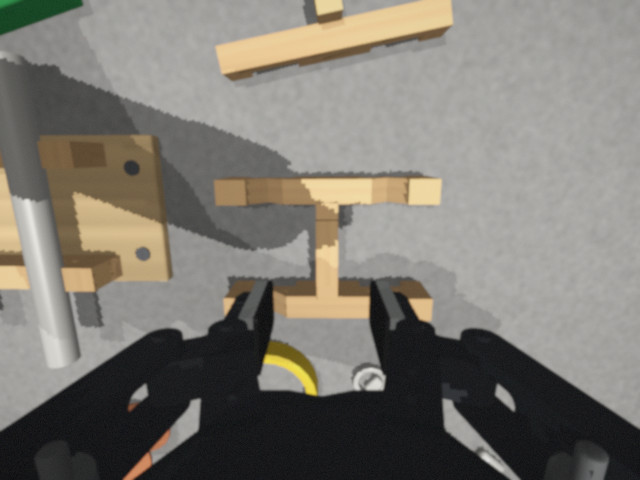

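```bash
python3 -m handwheel '0 18 -4 2 -0.004 -0.025 -0.028;0 20 -3 1 0 0 0;0 20 -2 0 0 0 0;0 15 0 0 0 0 0;0 0 0 0 0 0 0'
python3 -c "
from h import *
goal([601.3,282.3,18.6],76.2)
cv2.imwrite('pics/j3.png',get_image('wrist'))"
```

```text
clock: 29.45
eef_pos: [604.3, 280.5, 72.4]
tool_rot: [-1.376, 1.569, -0.053]
force: [0.6, -0.5, -0.0]
width: 42.7
pos [604.3 280.5  72.4] az 75.78 w 42.7 t 29.45 F [ 0.6 -0.5 -0. ]
shift [53.8  3.5  1. ] rv [-0.0074  0.0004  0.0019]
```

View pics/j3.png

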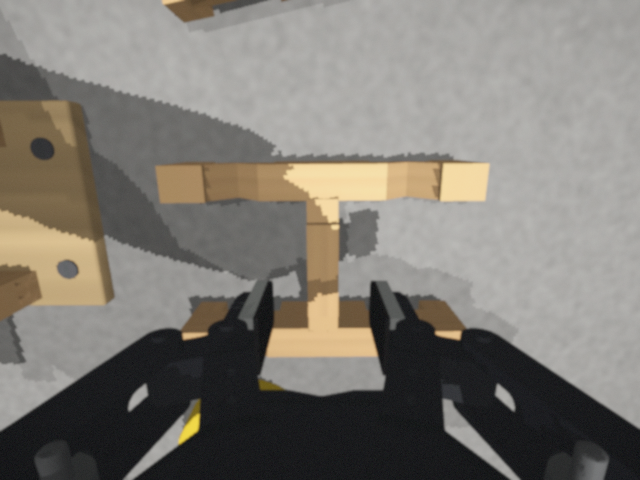

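```bash
python3 -m handwheel '0 14 2 1 -0.007 0 0;0 14 1.5 0 0 0 0;0 14 0 0 0 0 0;0 10 0 0 0 0 0;0 0 0 0 0 0 0'
python3 -c "
from h import *
goal([601.3,282.3,18.6],76.2)"
```

```text
clock: 30.0
eef_pos: [602.9, 283.7, 19.1]
tool_rot: [-0.966, 1.564, 0.364]
force: [-1.1, 0.1, 0.6]
width: 42.8
pos [602.9 283.7  19.1] az 76.19 w 42.8 t 30.0 F [-1.1  0.1  0.6]
shift [ 0.5  1.2 -1.7] rv [-0.0003  0.0036  0.0052]
```

```bash
python3 -m handwheel '0 0.5 1.2 -1.7 0 0.0036 0.005;0 0 0 0 0 0 0;-1 0 0 0 0 0 0;-1 0 0 0 0 0 0;-1 0 0 0 0 0 0;-1 0 0 0 0 0 0;-1 0 0 0 0 0 0'
python3 -c "
from h import *
goal([601.3,282.3,18.6],76.2)"
python3 -m handwheel '-1 -10 0 0 0 0 0;-1 -25 0 0 0 0 0;-1 -30 0 0 0 0 0;-1 -40 0 0 0 0 0;-1 -40 0 0 0 0 0;-1 0 0 0 0 0 0'
python3 -c "
from h import *
goal([514.5,43.9,150],75.9)"
```

```text
clock: 30.7
eef_pos: [601.7, 282.5, 19.6]
tool_rot: [-0.935, 1.57, 0.394]
force: [-0.1, -0.5, -1.3]
width: 14.9
pos [601.7 282.5  19.6] az 76.17 w 14.9 t 30.7 F [-0.1 -0.5 -1.3]
shift [ 1.   0.4 -0.3] rv [-0.0005  0.0006  0.0008]
clock: 31.3
eef_pos: [600.3, 282.5, 170.8]
tool_rot: [2.028, 1.568, -2.924]
force: [1.4, 2.4, -2.6]
width: 15.3
pos [600.3 282.5 170.8] az 76.25 w 15.3 t 31.3 F [ 1.4  2.4 -2.6]
shift [  21.1   26.6 -252.1] rv [ 0.0062 -0.0012 -0.0024]
```

```bash
python3 -m handwheel '-1 0 4 -30 0.006 0 0;-1 0 4 -40 0 0 0;-1 0 4 -42 0 0 0;-1 0 4 -42 0 0 0;-1 0 4 -42 0 0 0;-1 0 4 -40 0 0 0;-1 0 2 -15 0 0 0;-1 0 0 0 0 0 0'
python3 -c "
from h import *
goal([514.5,43.9,110],75.9)"
```

```text
clock: 32.1
eef_pos: [508.1, 38.0, 171.1]
tool_rot: [1.546, 1.568, 2.873]
force: [0.5, -0.3, -2.1]
width: 15.3
pos [508.1  38.  171.1] az 76.06 w 15.3 t 32.1 F [ 0.5 -0.3 -2.1]
shift [61.  -5.   7.3] rv [ 0.0028  0.0001 -0.0027]
```

```bash
python3 -m handwheel '-1 15 -3 4 0 0 0;-1 20 -2 3 0 0 0;-1 20 0 0 0 0 0;-1 8 0 0 0 0 0;-1 0 0 0 0 0 0'
python3 -c "
from h import *
goal([514.5,43.9,67.6],75.9)
cv2.imwrite('pics/k1.png',get_image('side'))
crop(cv2.imread('pics/k1.png'),'k1c',220,180,370,310,5)"
```

```text
clock: 32.6
eef_pos: [518.1, 52.1, 103.9]
tool_rot: [-0.002, 1.564, 1.332]
force: [-0.2, 0.8, -3.0]
width: 15.2
pos [518.1  52.1 103.9] az 76.42 w 15.2 t 32.6 F [-0.2  0.8 -3. ]
shift [36.2  1.5 -9. ] rv [ 0.0091  0.0071 -0.    ]
```

View pics/k1c.png

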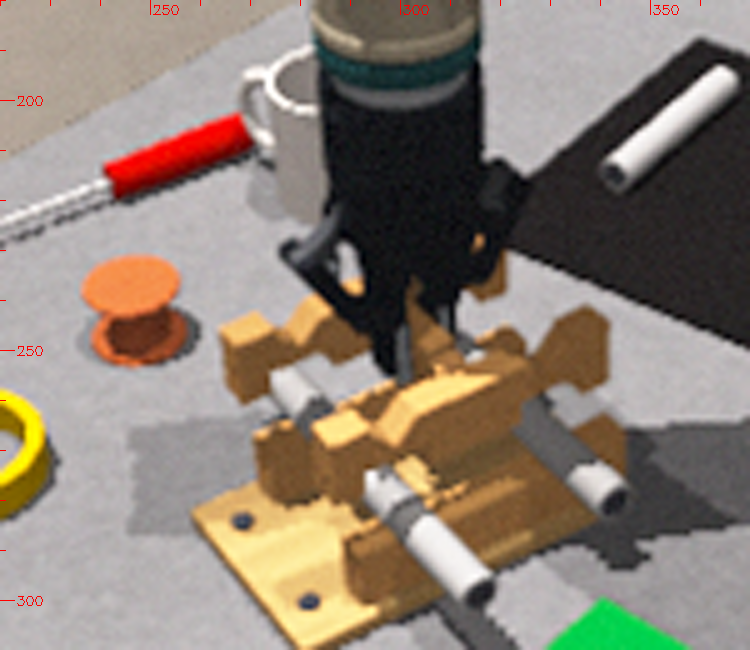

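```bash
python3 -m handwheel '-1 5 1 -6 0.009 0.007 0;-1 5 0 -2 0 0 0;-1 0 0 0 0 0 0;-1 0 0 0 0 0 0'
python3 -c "
from h import *
goal([514.5,43.9,67.6],75.9)"
```

```text
clock: 33.05
eef_pos: [516.6, 45.5, 95.2]
tool_rot: [-1.155, 1.567, 0.171]
force: [1.2, -0.0, -0.8]
width: 15.3
pos [516.6  45.5  95.2] az 75.93 w 15.3 t 33.05 F [ 1.2 -0.  -0.8]
shift [27.5  1.8 -2.1] rv [0.0005 0.0016 0.0036]
```

```bash
python3 -m handwheel '-1 5 1.5 -2 0 0.001 0.003;-1 6 0.3 0 0 0 0;-1 0 0 0 0 0 0;-1 0 0 0 0 0 0'
python3 -c "
from h import *
goal([514.5,43.9,67.6],75.9)"
```

```text
clock: 33.45
eef_pos: [514.7, 43.4, 83.8]
tool_rot: [-1.123, 1.569, 0.201]
force: [-0.7, 1.1, -2.0]
width: 15.1
pos [514.7  43.4  83.8] az 75.87 w 15.1 t 33.45 F [-0.7  1.1 -2. ]
shift [16.2  0.4  0.4] rv [-0.0005  0.0008  0.0016]
```

```bash
python3 -m handwheel '-1 4 0.4 0.4 0 0 0;-1 4 0 0 0 0 0;-1 4 0 0 0 0 0;-1 2 0 0 0 0 0;-1 0 0 0 0 0 0'
python3 -c "
from h import *
goal([514.5,43.9,67.6],75.9)"
```

```text
clock: 33.95
eef_pos: [514.5, 44.2, 68.5]
tool_rot: [-0.994, 1.569, 0.33]
force: [0.0, -0.3, -2.1]
width: 15.3
pos [514.5  44.2  68.5] az 75.88 w 15.3 t 33.95 F [ 0.  -0.3 -2.1]
shift [ 0.9 -0.1 -0.3] rv [-0.0003  0.001   0.0016]
```

```bash
python3 -m handwheel '-1 1 0 0 0 0 0;-1 1.2 0 0 0 0 0;-1 0 0 0 0 0 0'
python3 -c "
from h import *
goal([514.5,43.9,67.6],75.9)"
python3 -m handwheel '-0.4 0 0 0 0 0 0;-0.3 0 0 0 0 0 0;-0.3 0 0 0 0 0 0;-0.3 0 0 0 0 0 0;-0.3 0 0 0 0 0 0'
python3 -c "
from h import *
goal([514.5,43.9,67.6],75.9)"
python3 -m handwheel '-0.3 -8 0 0 0 0 0;-0.3 -20 0 0 0 0 0;-0.3 -30 0 0 0 0 0;-0.3 -40 0 0 0 0 0;0 -40 0 0 0 0 0;0 -20 0 0 0 0 0;0 0 0 0 0 0 0'
python3 -c "
from h import *
goal([478,-309,170],3.3)
for n in('wrist','side'): cv2.imwrite(f'pics/k2{n}.png',get_image(n))
crop(cv2.imread('pics/k2side.png'),'k2c',220,200,370,310,5)
crop(cv2.imread('pics/k2wrist.png'),'k2d',160,80,480,330,2)"
```

```text
clock: 34.25
eef_pos: [514.7, 44.3, 67.6]
tool_rot: [-1.496, 1.568, -0.172]
force: [0.7, -0.6, -2.1]
width: 15.0
pos [514.7  44.3  67.6] az 75.89 w 15.0 t 34.25 F [ 0.7 -0.6 -2.1]
shift [-0.   0.1 -0.5] rv [-0.0002  0.0002  0.0029]
clock: 34.75
eef_pos: [515.7, 44.7, 68.1]
tool_rot: [-1.28, 1.566, 0.045]
force: [0.4, -1.1, -0.1]
width: 30.1
pos [515.7  44.7  68.1] az 75.89 w 30.1 t 34.75 F [ 0.4 -1.1 -0.1]
shift [ 0.5  1.  -1. ] rv [-0.0002  0.0014  0.0047]
clock: 35.45
eef_pos: [513.8, 45.6, 234.0]
tool_rot: [-0.93, 1.568, 0.397]
force: [2.0, -1.0, -0.1]
width: 42.8
pos [513.8  45.6 234. ] az 76.04 w 42.8 t 35.45 F [ 2.  -1.  -0.1]
shift [  63.6  -50.7 -352.8] rv [1.2695e+00 2.5000e-03 7.0000e-04]
```

View pics/k2c.png

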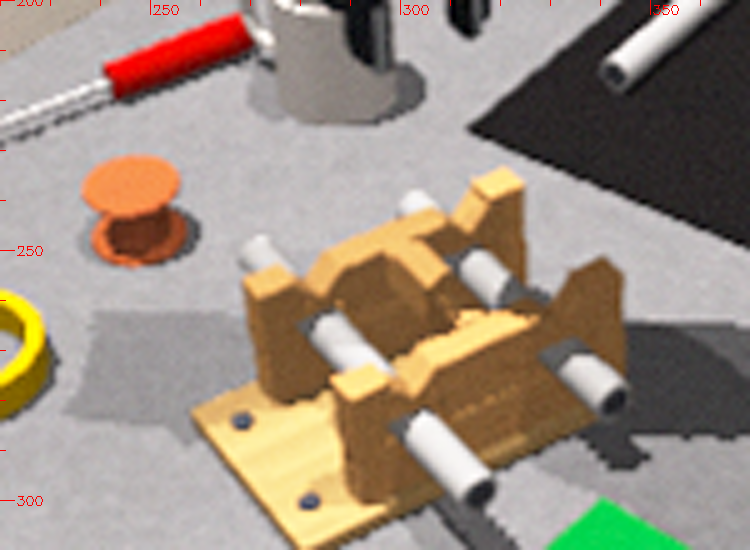

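View pics/k2d.png

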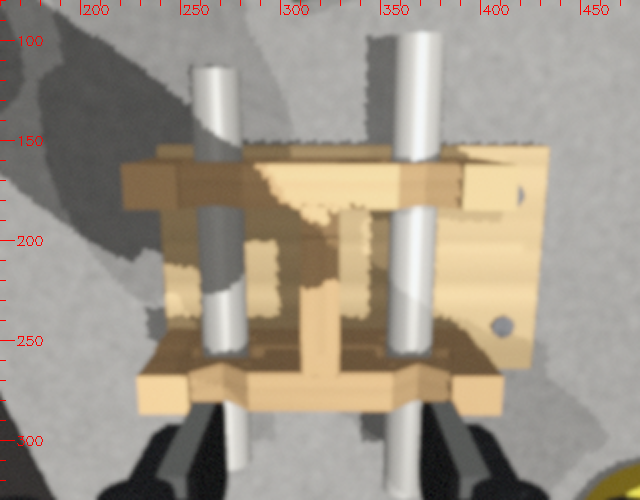

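```bash
python3 -m handwheel '0.1 8 -6 -35 0 0 0;0.1 8 -6 -46 0 0 0;0.1 8 -6 -46 0 0 0;0.1 8 -6 -46 0 0 0;0.1 8 -6 -46 0 0 0;0.1 8 -6 -46 0 0 0;0.1 5 -6 -46 0 0 0;0.1 0 0 -30 0 0 0;0.2 0 0 0 0 0 0'
python3 -m handwheel '0.2 0 0 0 0.14 0 0;0.2 0 0 0 0.14 0 0;0.2 0 0 0 0.14 0 0;0.2 0 0 0 0.14 0 0;0.2 0 0 0 0.14 0 0;0.2 0 0 0 0.14 0 0;0.2 0 0 0 0.14 0 0;0.2 0 0 0 0.14 0 0;0.2 0 0 0 0.14 0 0;0.2 0 0 0 0 0 0'
python3 -c "
from h import *
goal([476.5,-309,60],3.3)
cv2.imwrite('pics/l1.png',get_image('wrist'))
crop(cv2.imread('pics/l1.png'),'l1c',180,70,480,380,2)"
```

```text
clock: 36.45
eef_pos: [462.9, -305.3, 162.0]
tool_rot: [1.321, 1.547, 2.657]
force: [0.2, 0.2, -0.2]
width: 51.3
clock: 37.45
eef_pos: [454.3, -293.8, 147.6]
tool_rot: [2.518, 1.516, 2.549]
force: [-0.2, -0.0, -1.8]
width: 51.2
pos [ 454.3 -293.8  147.6] az 1.83 w 51.2 t 37.45 F [-0.2 -0.  -1.8]
shift [ 86.  -18.7  25.6] rv [-0.0264 -0.0439 -0.0324]
```

View pics/l1c.png

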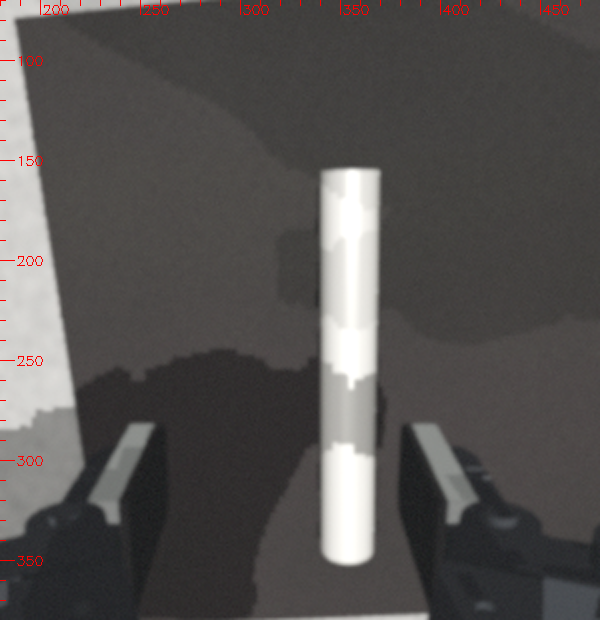

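Run:
```python
from h import *
c,a=shaft((354.5,154.5),(353,352.5))
goal([*c,60],a+90)
```

```text
mid [ 476.2 -308.2] len 160.3 axis az -87.14
pos [ 454.2 -293.6  147.5] az 2.02 w 51.2 t 37.5 F [0.4 1.2 0.4]
shift [ 85.9 -18.2  25.3] rv [-0.0153 -0.0441 -0.0327]
```

```bash
python3 -m handwheel '0.2 20 -5 6 -0.015 -0.044 -0.033;0.2 22 -5 7 0 0 0;0.2 22 -4 6 0 0 0;0.2 20 -3 5 0 0 0;0.2 0 0 0 0 0 0'
python3 -c "
from h import *
goal([476.3,-308.6,14.5],3)"
```

```text
clock: 38.0
eef_pos: [478.5, -305.8, 58.5]
tool_rot: [1.636, 1.569, 1.707]
force: [0.1, 0.9, 1.0]
width: 51.2
pos [ 478.5 -305.8   58.5] az 4.07 w 51.2 t 38.0 F [0.1 0.9 1. ]
shift [43.9 -2.7 -2.4] rv [ 0.0187 -0.0002 -0.0022]
```

```bash
python3 -m handwheel '0.2 12 -2.7 -2.4 0.019 0 -0.002;0.2 12 0 0 0 0 0;0.2 12 0 0 0 0 0;0.2 7 0 0 0 0 0;0.2 0 0 0 0 0 0'
python3 -c "
from h import *
goal([476.3,-308.6,14.5],3)"
```

```text
clock: 38.5
eef_pos: [475.6, -308.1, 13.0]
tool_rot: [1.734, 1.57, 1.789]
force: [0.4, 0.5, -0.7]
width: 51.0
pos [ 475.6 -308.1   13. ] az 3.15 w 51.0 t 38.5 F [ 0.4  0.5 -0.7]
shift [-1.5 -0.5  0.7] rv [ 0.0026 -0.0001 -0.0008]
```

```bash
python3 -m handwheel '0.2 -2 -0.5 0.7 0 0 0;-1 0 0 0 0 0 0;-1 0 0 0 0 0 0;-1 0 0 0 0 0 0;-1 0 0 0 0 0 0;-1 0 0 0 0 0 0'
python3 -c "
from h import *
goal([476.3,-308.6,14.5],3)"
python3 -m handwheel '-1 -8 0 0 0 0 0;-1 -20 0 0 0 0 0;-1 -30 0 0 0 0 0;-1 -40 0 0 0 0 0;-1 -40 0 0 0 0 0;-1 -30 0 0 0 0 0;-1 0 0 0 0 0 0'
python3 -c "
from h import *
goal(cr(-2,45,180),AZ)
cv2.imwrite('pics/l2.png',get_image('wrist'))"
```

```text
clock: 39.1
eef_pos: [476.9, -308.9, 16.5]
tool_rot: [-0.219, 1.57, -0.163]
force: [0.7, -0.4, -3.2]
width: 19.7
pos [ 476.9 -308.9   16.5] az 3.17 w 19.7 t 39.1 F [ 0.7 -0.4 -3.2]
shift [ 2.   0.3 -0.6] rv [0.003  0.0013 0.0003]
clock: 39.8
eef_pos: [475.6, -307.8, 191.7]
tool_rot: [2.36, 1.568, 2.417]
force: [0.1, 0.2, -2.7]
width: 19.7
pos [ 475.6 -307.8  191.7] az 3.26 w 19.7 t 39.8 F [ 0.1  0.2 -2.7]
shift [ 12.3 392.5  70.6] rv [-1.2696e+00 -5.0000e-04 -2.9000e-03]
```

View pics/l2.png

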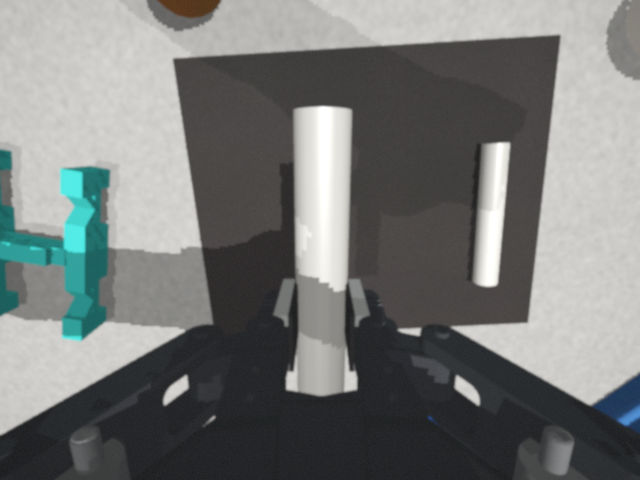

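```bash
python3 - <<'E'
from h import *
s,M=tool()
e=w('wrist',322,107,s['eef_pos'][2]-2.5+11); print(M.T@(e-s['eef_pos']))
E
python3 -m handwheel '-1 0 30 5 0 0 0;-1 0 42 8 0 0 0;-1 0 46 8 0 0 0;-1 0 46 9 0 0 0;-1 0 46 9 0 0 0;-1 0 46 9 0 0 0;-1 0 46 9 0 0 0;-1 0 46 8 0 0 0;-1 0 30 5 0 0 0;-1 0 0 0 0 0 0'
python3 -m handwheel '-1 0 0 0 -0.14 0 0;-1 0 0 0 -0.14 0 0;-1 0 0 0 -0.14 0 0;-1 0 0 0 -0.14 0 0;-1 0 0 0 -0.14 0 0;-1 0 0 0 -0.14 0 0;-1 0 0 0 -0.14 0 0;-1 0 0 0 -0.14 0 0;-1 0 0 0 -0.12 0 0;-1 0 0 0 0 0 0'
python3 -c "
from h import *
goal(cr(-2,45,120),AZ)"
```

```text
[-8.22765215 79.70687395  1.05382974]
clock: 40.85
eef_pos: [515.4, 85.0, 176.1]
tool_rot: [2.918, 1.542, 2.968]
force: [0.2, 0.1, -1.4]
width: 19.5
clock: 41.85
eef_pos: [503.5, 74.8, 161.9]
tool_rot: [1.901, 1.512, -3.043]
force: [-0.1, 0.3, -2.1]
width: 19.4
pos [503.5  74.8 161.9] az 76.78 w 19.4 t 41.85 F [-0.1  0.3 -2.1]
shift [ 40.6 -19.   18.4] rv [ 0.0131 -0.0194 -0.0555]
```

```bash
python3 -m handwheel '-1 5 -7 6 0.013 -0.019 -0.055;-1 10 -6 6 0 0 0;-1 10 -5 4 0 0 0;-1 0 0 0 0 0 0;-1 0 0 0 0 0 0'
python3 -c "
from h import *
goal(cr(-1,45,88),AZ)"
```

```text
clock: 42.35
eef_pos: [523.8, 83.0, 131.2]
tool_rot: [2.21, 1.562, -2.758]
force: [-0.4, 0.2, -1.4]
width: 20.0
pos [523.8  83.  131.2] az 75.32 w 20.0 t 42.35 F [-0.4  0.2 -1.4]
shift [43.1  0.   5.2] rv [-0.012  -0.0051 -0.0069]
```

```bash
python3 -m handwheel '-1 10 0 5 -0.012 -0.005 -0.007;-1 10 0 1 0 0 0;-1 10 0 0 0 0 0;-1 0 0 0 0 0 0;-1 0 0 0 0 0 0'
python3 -c "
from h import *
goal(cr(-1,45,88),AZ)"
```

```text
clock: 42.85
eef_pos: [524.9, 89.5, 98.1]
tool_rot: [1.756, 1.57, 3.083]
force: [0.3, 0.1, -2.8]
width: 19.6
pos [524.9  89.5  98.1] az 76.05 w 19.6 t 42.85 F [ 0.3  0.1 -2.8]
shift [10.1 -0.2 -1.6] rv [ 0.0008 -0.0002 -0.0008]
```

```bash
python3 -m handwheel '-1 4 0 -1.5 0 0 0;-1 3 0 0 0 0 0;-1 2.5 0 0 0 0 0;-1 1 0 0 0 0 0;-1 0 0 0 0 0 0'
python3 -c "
from h import *
goal(cr(-1,45,88),AZ)"
```

```text
clock: 43.35
eef_pos: [525.3, 88.1, 87.8]
tool_rot: [-0.913, 1.569, 0.414]
force: [0.3, 0.5, -1.3]
width: 19.4
pos [525.3  88.1  87.8] az 76.04 w 19.4 t 43.35 F [ 0.3  0.5 -1.3]
shift [-0.2  0.5 -0.4] rv [0.0006 0.0008 0.0011]
```

```bash
python3 -m handwheel '-1 0.5 0.5 0 0 0 0;-1 0 0 0 0 0 0;-0.3 0 0 0 0 0 0;-0.3 0 0 0 0 0 0;-0.3 0 0 0 0 0 0;-0.3 0 0 0 0 0 0'
python3 -m handwheel '-0.3 -8 0 0 0 0 0;-0.3 -20 0 0 0 0 0;-0.3 -30 0 0 0 0 0;-0.3 -30 0 0 0 0 0;0 -30 0 0 0 0 0;0 0 0 0 0 0 0'
python3 -c "
from h import *
goal([632,-293,170],6.9)
for n in('wrist','side'): cv2.imwrite(f'pics/m2{n}.png',get_image(n))
crop(cv2.imread('pics/m2side.png'),'m2c',220,200,370,310,5)
crop(cv2.imread('pics/m2wrist.png'),'m2d',100,60,420,360,2)"
```

```text
clock: 43.95
eef_pos: [525.8, 88.3, 88.1]
tool_rot: [-1.137, 1.567, 0.19]
force: [-0.8, -0.0, 0.5]
width: 29.8
clock: 44.55
eef_pos: [524.7, 89.2, 212.2]
tool_rot: [-0.581, 1.569, 0.747]
force: [0.2, 0.6, 0.2]
width: 42.6
pos [524.7  89.2 212.2] az 76.13 w 42.6 t 44.55 F [0.2 0.6 0.2]
shift [  41.8 -195.8 -345.4] rv [ 1.2082e+00  2.4000e-03 -1.0000e-04]
```

View pics/m2c.png

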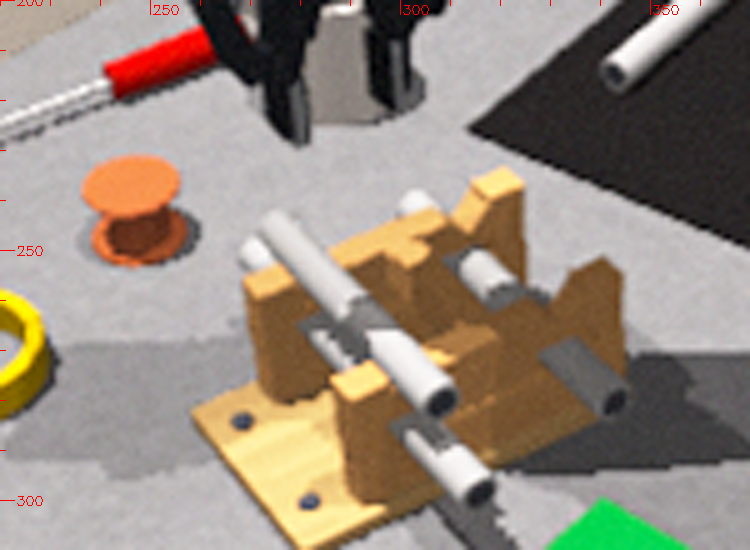

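View pics/m2d.png

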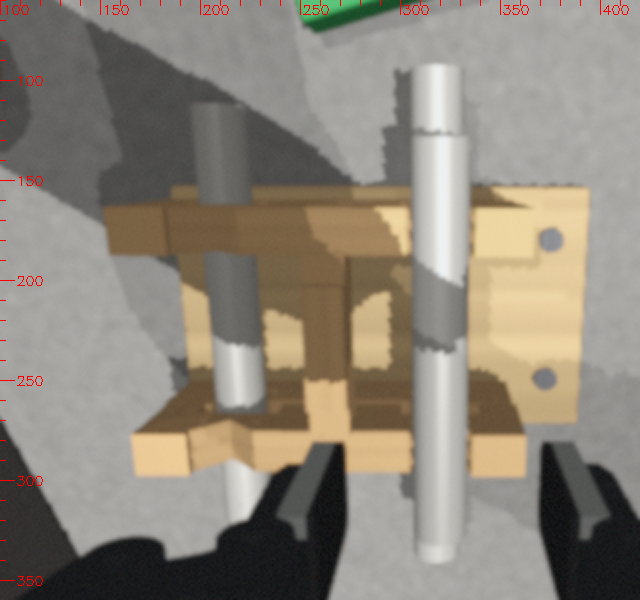

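```bash
python3 - <<'E'
from h import *
P=camera_params('wrist')
for n,u,v,z in [('B1',320,127,96.6),('B2',317,332,96.6),('fo',355,163.5,87),('fi',355,189,87),('ni',350,276,87),('no',355,298.5,87)]: print(n,incr(w('wrist',u,v,z,P)))
E
python3 -m handwheel '0.1 5 -22 -40 0 0 0;0.1 5 -24 -42 0 0 0;0.1 5 -24 -42 0 0 0;0.1 5 -24 -42 0 0 0;0.1 5 -24 -42 0 0 0;0.1 5 -24 -42 0 0 0;0.1 5 -24 -42 0 0 0;0.1 0 -24 -42 0 0 0;0.2 0 -5 -10 0 0 0;0.2 0 0 0 0 0 0'
python3 -m handwheel '0.2 0 0 0 0.14 0 0;0.2 0 0 0 0.14 0 0;0.2 0 0 0 0.14 0 0;0.2 0 0 0 0.14 0 0;0.2 0 0 0 0.14 0 0;0.2 0 0 0 0.14 0 0;0.2 0 0 0 0.14 0 0;0.2 0 0 0 0.14 0 0;0.2 0 0 0 0.09 0 0;0.2 0 0 0 0 0 0'
python3 -c "
from h import *
goal([632,-293,60],6.9)
cv2.imwrite('pics/n1.png',get_image('wrist'))"
```

```text
B1 [-81.2  44.3]
B2 [74.9 42.1]
fo [-56.5  69.8]
fi [-38.   70.3]
ni [30.8 68.2]
no [50.2 72.7]
clock: 45.65
eef_pos: [627.0, -303.2, 156.6]
tool_rot: [1.616, 1.547, 2.954]
force: [-0.0, 0.7, -0.5]
width: 51.2
clock: 46.65
eef_pos: [620.0, -277.3, 148.2]
tool_rot: [2.58, 1.522, 2.682]
force: [0.1, 0.2, 0.0]
width: 51.1
pos [ 620.  -277.3  148.2] az 5.87 w 51.1 t 46.65 F [0.1 0.2 0. ]
shift [ 87.3 -19.1  14. ] rv [-0.0185 -0.0409 -0.0263]
```

View pics/n1.png

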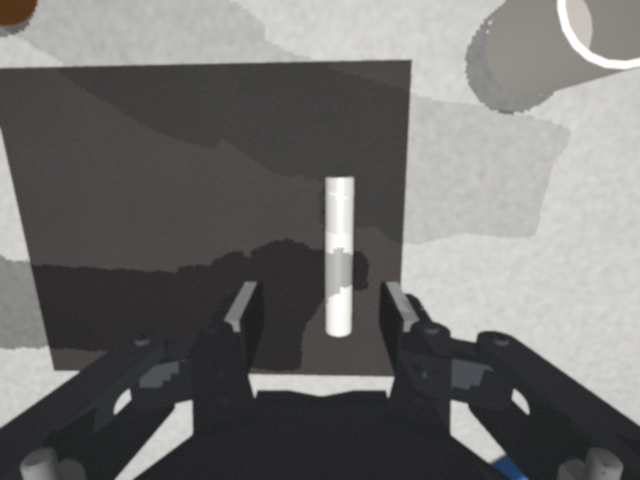

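Run:
```python
from h import *
c,a=shaft((340,178.5),(338.5,336))
goal([632,-293.2,60],a+90)
```

```text
mid [ 632.1 -293.4] len 128.9 axis az -83.8
pos [ 620.  -276.9  148.2] az 6.01 w 51.2 t 46.7 F [-0.1  0.3  0.6]
shift [ 87.2 -19.8  13.8] rv [-0.0039 -0.041  -0.0266]
```

```bash
python3 -m handwheel '0.2 20 -5 3 -0.008 -0.041 -0.027;0.2 22 -6 4 0 0 0;0.2 22 -5 3 0 0 0;0.2 20 -3 3 0 0 0;0.2 0 0 0 0 0 0'
python3 -c "
from h import *
goal([632.1,-293.3,14.5],6.4)"
```

```text
clock: 47.2
eef_pos: [634.8, -288.0, 61.1]
tool_rot: [0.961, 1.568, 1.091]
force: [0.2, -0.5, -0.6]
width: 50.9
pos [ 634.8 -288.    61.1] az 7.44 w 50.9 t 47.2 F [ 0.2 -0.5 -0.6]
shift [46.6 -5.1 -3.4] rv [ 0.0182  0.0016 -0.0023]
```

```bash
python3 -m handwheel '0.2 12 -4 -3.4 0.018 0.0016 -0.002;0.2 12 -1 0 0 0 0;0.2 12 0 0 0 0 0;0.2 7 0 0 0 0 0;0.2 0 0 0 0 0 0'
python3 -c "
from h import *
goal([632.1,-293.3,14.5],6.4)"
```

```text
clock: 47.7
eef_pos: [632.5, -292.8, 15.9]
tool_rot: [0.383, 1.569, 0.495]
force: [1.1, -0.4, 0.2]
width: 51.1
pos [ 632.5 -292.8   15.9] az 6.45 w 51.1 t 47.7 F [ 1.1 -0.4  0.2]
shift [ 1.4 -0.5 -0.4] rv [ 0.0009  0.0013 -0.0005]
```

```bash
python3 -m handwheel '0.2 0.5 -0.5 -0.4 0 0 0;-1 0 0 0 0 0 0;-1 0 0 0 0 0 0;-1 0 0 0 0 0 0;-1 0 0 0 0 0 0;-1 0 0 0 0 0 0'
python3 -c "
from h import *
goal([632.1,-293.3,14.5],6.4)"
python3 -m handwheel '-1 -8 0 0 0 0 0;-1 -20 0 0 0 0 0;-1 -30 0 0 0 0 0;-1 -40 0 0 0 0 0;-1 -40 0 0 0 0 0;-1 -30 0 0 0 0 0;-1 0 0 0 0 0 0'
python3 -c "
from h import *
goal(cr(-1,-45,180),AZ)
cv2.imwrite('pics/n2.png',get_image('wrist'))"
```

```text
clock: 48.3
eef_pos: [632.8, -293.5, 16.8]
tool_rot: [-0.132, 1.568, -0.019]
force: [0.2, -0.2, -2.0]
width: 19.7
pos [ 632.8 -293.5   16.8] az 6.46 w 19.7 t 48.3 F [ 0.2 -0.2 -2. ]
shift [ 2.3  0.3 -0.7] rv [0.0011 0.0029 0.0004]
clock: 49.0
eef_pos: [631.5, -292.6, 191.8]
tool_rot: [1.419, 1.569, 1.533]
force: [1.0, 0.4, -0.7]
width: 19.7
pos [ 631.5 -292.6  191.8] az 6.53 w 19.7 t 49.0 F [ 1.   0.4 -0.7]
shift [ 12.3 305.9 -94.4] rv [-1.2125  0.0013 -0.0014]
```

View pics/n2.png

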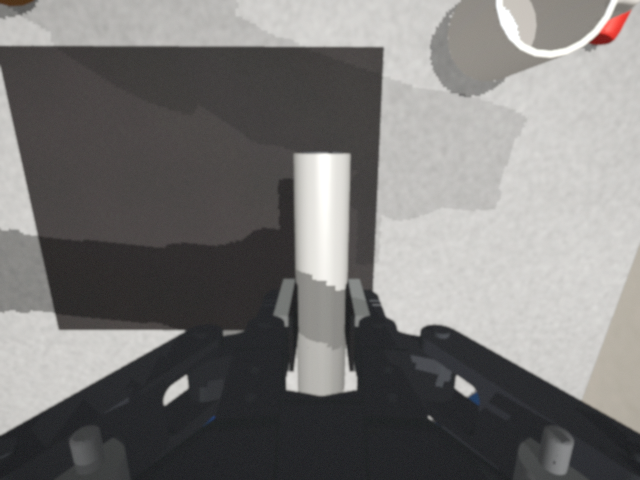

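```bash
python3 - <<'E'
from h import *
s,M=tool()
e=w('wrist',322,153,s['eef_pos'][2]-2.8+11); print(M.T@(e-s['eef_pos']))
E
python3 -m handwheel '-1 0 28 -8 0 0 0;-1 0 40 -12 0 0 0;-1 0 46 -14 0 0 0;-1 0 46 -14 0 0 0;-1 0 46 -14 0 0 0;-1 0 46 -14 0 0 0;-1 0 40 -12 0 0 0;-1 0 14 -5 0 0 0;-1 0 0 0 0 0 0'
python3 -m handwheel '-1 0 0 0 -0.14 0 0;-1 0 0 0 -0.14 0 0;-1 0 0 0 -0.14 0 0;-1 0 0 0 -0.14 0 0;-1 0 0 0 -0.14 0 0;-1 0 0 0 -0.14 0 0;-1 0 0 0 -0.14 0 0;-1 0 0 0 -0.14 0 0;-1 0 0 0 -0.08 0 0;-1 0 0 0 0 0 0'
python3 -c "
from h import *
goal(cr(-1,-45,130),AZ)"
```

```text
[-8.00564118 64.43401103  1.08187688]
clock: 49.95
eef_pos: [489.1, 8.9, 178.9]
tool_rot: [2.866, 1.548, 2.977]
force: [-0.1, -0.0, -2.6]
width: 19.6
clock: 50.95
eef_pos: [488.3, -7.0, 169.7]
tool_rot: [1.813, 1.534, -3.128]
force: [-0.3, -0.1, -1.4]
width: 19.7
pos [488.3  -7.  169.7] az 76.91 w 19.7 t 50.95 F [-0.3 -0.1 -1.4]
shift [ 39.1 -14.   11. ] rv [ 0.0158 -0.0091 -0.0357]
```

```bash
python3 -m handwheel '-1 10 -6 5 0.016 -0.009 -0.036;-1 10 -5 4 0 0 0;-1 10 -3 2 0 0 0;-1 0 0 0 0 0 0;-1 0 0 0 0 0 0'
python3 -c "
from h import *
goal(cr(-1,-45,88.5),AZ)"
```

```text
clock: 51.45
eef_pos: [505.3, -3.9, 135.4]
tool_rot: [2.274, 1.567, -2.696]
force: [-0.4, -0.1, -1.3]
width: 19.8
pos [505.3  -3.9 135.4] az 75.26 w 19.8 t 51.45 F [-0.4 -0.1 -1.3]
shift [46.9  3.3  3.8] rv [-0.0129 -0.0025 -0.003 ]
```

```bash
python3 -m handwheel '-1 12 3 3.5 -0.013 -0.002 -0.003;-1 12 0 0 0 0 0;-1 12 0 0 0 0 0;-1 0 0 0 0 0 0;-1 0 0 0 0 0 0'
python3 -c "
from h import *
goal(cr(-1,-45,88.5),AZ)"
```

```text
clock: 51.95
eef_pos: [504.3, -0.1, 97.9]
tool_rot: [-2.497, 1.57, -1.172]
force: [0.7, 0.6, -1.7]
width: 19.8
pos [ 5.043e+02 -1.000e-01  9.790e+01] az 75.94 w 19.8 t 51.95 F [ 0.7  0.6 -1.7]
shift [9.4 1.5 0.4] rv [-0.0011 -0.001   0.0008]
```

```bash
python3 -m handwheel '-1 4 1.5 0.4 0 0 0;-1 3 0 0 0 0 0;-1 2 0 0 0 0 0;-1 0.5 0 0 0 0 0;-1 0 0 0 0 0 0'
python3 -c "
from h import *
goal(cr(-1,-45,88.5),AZ)"
```

```text
clock: 52.45
eef_pos: [503.6, 0.6, 88.6]
tool_rot: [-1.85, 1.568, -0.525]
force: [0.0, 0.5, -1.4]
width: 19.9
pos [503.6   0.6  88.6] az 75.9 w 19.9 t 52.45 F [ 0.   0.5 -1.4]
shift [ 0.1  0.7 -0.1] rv [-0.0018 -0.0007  0.0025]
```

```bash
python3 -m handwheel '-1 0.5 0.6 0 0 0 0;-1 0 0 0 0 0 0;-0.3 0 0 0 0 0 0;-0.3 0 0 0 0 0 0;-0.3 0 0 0 0 0 0;-0.3 0 0 0 0 0 0'
python3 -m handwheel '-0.3 -8 0 0 0 0 0;-0.3 -20 0 0 0 0 0;-0.3 -30 0 0 0 0 0;-0.3 -40 0 0 0 0 0;0 -40 0 0 0 0 0;0 0 0 0 0 0 0'
python3 -c "
from h import *
goal(cr(0,0,200),AZ)
for n in('wrist','scene'): cv2.imwrite(f'pics/o{n}.png',get_image(n))
crop(cv2.imread('pics/owrist.png'),'o_d',200,60,520,360,2)
crop(cv2.imread('pics/oscene.png'),'o_c',280,150,480,300,4)"
```

```text
clock: 53.05
eef_pos: [504.0, 0.9, 89.0]
tool_rot: [-1.564, 1.566, -0.239]
force: [0.2, 0.1, 0.0]
width: 29.9
clock: 53.65
eef_pos: [502.6, 2.4, 233.8]
tool_rot: [-1.29, 1.569, 0.038]
force: [-0.1, 0.5, -0.5]
width: 42.8
pos [502.6   2.4 233.8] az 76.06 w 42.8 t 53.65 F [-0.1  0.5 -0.5]
shift [33.8 -1.8 43.3] rv [0.001  0.0006 0.002 ]
```

View pics/o_d.png

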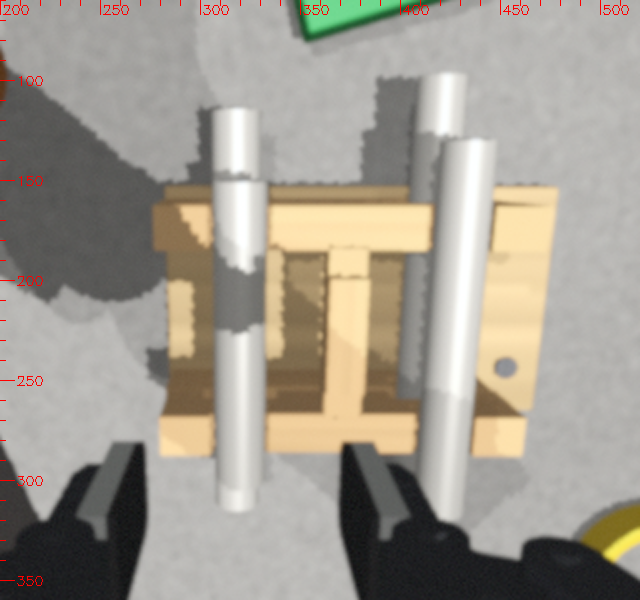

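View pics/o_c.png

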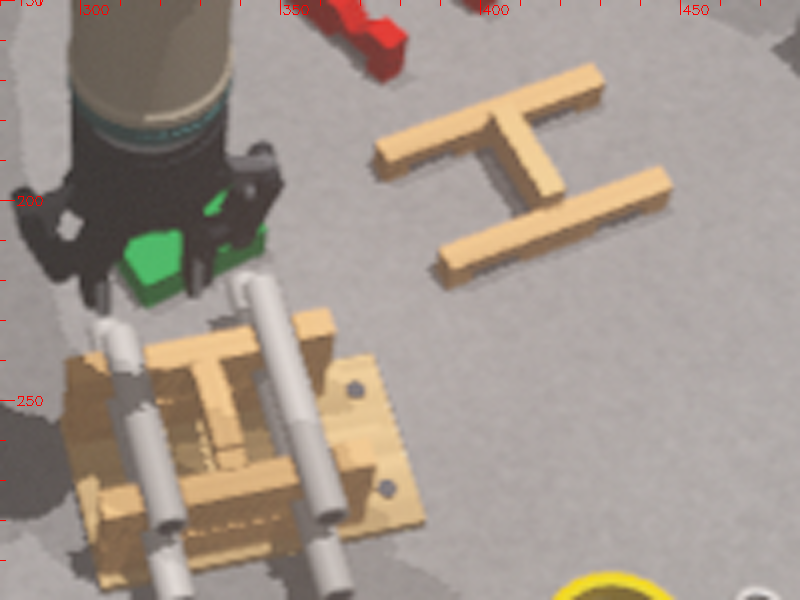

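Run:
```python
from h import *
P=camera_params('wrist')
for n,u,v,z in [('D1',320,150.5,96.6),('D2',319,302.5,96.6),('fo',285,162,87),('fi',285,185,87),('ni',290,267,87),('no',290,287.5,87)]: print(n,incr(w('wrist',u,v,z,P)))
L=[w('scene',*c,25)[:2] for c in [(373.8,186.8),(429.3,166),(390,212.5),(446.8,191.8)]]
for p in L: print(np.round(p,1))
f=lambda d:round(float(np.degrees(np.arctan2(d[1],d[0]))),1)
print(sum(L)/4,f(L[1]-L[0]),f(L[3]-L[2]),np.linalg.norm(L[1]-L[0]),np.linalg.norm(L[2]-L[0]))
```

```text
D1 [-66.5 -45.5]
D2 [ 58.1 -46.4]
fo [-57.7 -73. ]
fi [-39.7 -73.5]
ni [ 29.7 -71.1]
no [ 48.6 -71.6]
[358.8 244.6]
[366.8 409.4]
[446.2 241.5]
[457.6 404.8]
[407.37090835 325.09300011] 87.2 86.0 164.93342368218384 87.4458509919688
```

```bash
python3 -c "
from h import *
goal([416,324,150],86.6)"
```

```text
pos [500.2   0.9 229.9] az 76.03 w 42.6 t 53.75 F [-0.9 -0.1 -0.1]
shift [ 79.9 159.3 293.4] rv [-0.1845 -0.0019 -0.0044]
```

```bash
python3 -m handwheel '0 0 18 34 0 0 0;0 0 23 42 0 0 0;0 0 23 42 0 0 0;0 0 23 42 0 0 0;0 5 23 42 0 0 0;0 15 23 42 0 0 0;0 15 20 36 0 0 0;0 10 0 0 -0.09 0 0;0 10 0 0 -0.09 0 0;0 0 0 0 0 0 0'
python3 -c "
from h import *
goal([416,324,100],86.6)
cv2.imwrite('pics/p1.png',get_image('wrist'))"
```

```text
clock: 54.75
eef_pos: [409.6, 314.0, 160.6]
tool_rot: [2.046, 1.543, -2.726]
force: [0.0, -0.1, 0.1]
width: 42.5
pos [409.6 314.  160.6] az 86.57 w 42.5 t 54.75 F [ 0.  -0.1  0.1]
shift [60.3 -7.2 11.1] rv [-0.0007 -0.0127 -0.0247]
```

View pics/p1.png

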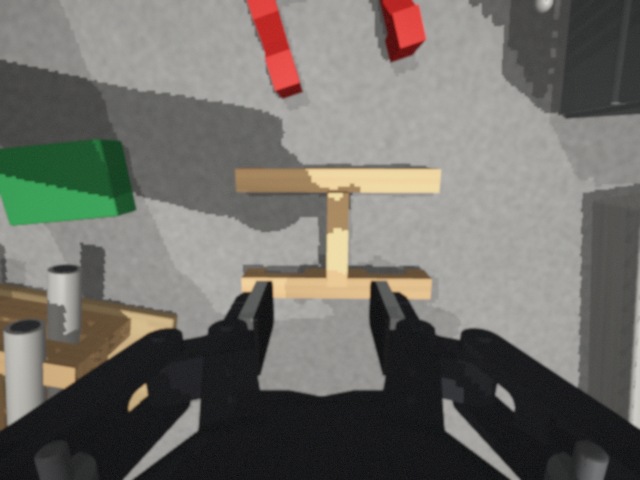

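Run:
```python
from h import *
P=camera_params('wrist')
crop(cv2.imread('pics/p1.png'),'p1c',225,155,455,305,3)
```

```text
(no output)
```

View pics/p1c.png

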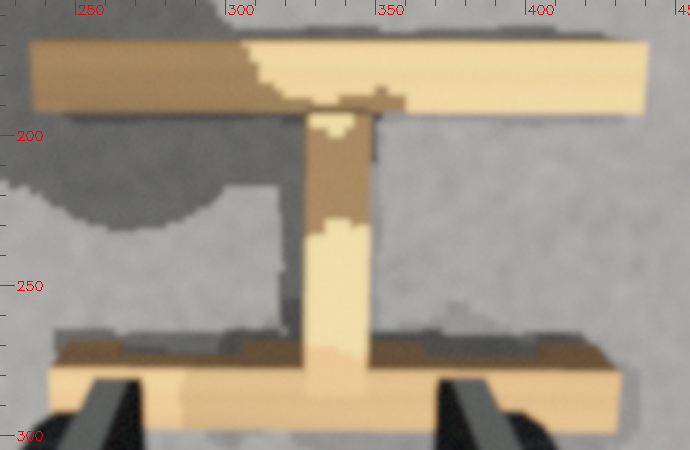

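Run:
```python
from h import *
P=camera_params('wrist')
L=[w('wrist',*c,25,P)[:2] for c in [(235,168.5),(441,169),(241.5,298.5),(431,299)]]
f=lambda d:round(float(np.degrees(np.arctan2(d[1],d[0]))),2)
print(np.round(sum(L)/4,1),f(L[1]-L[0]),f(L[3]-L[2]),np.linalg.norm(L[1]-L[0]),np.linalg.norm(L[2]-L[0]))
print(np.round(w('wrist',337.3,235,42,P),1))
s,z=w('wrist',337.8,198,42,P),w('wrist',337,275,42,P);print(f((z-s)))
goal([*(sum(L)/4),60],f(L[1]-L[0]))
```

```text
[413.3 325.5] 86.31 86.53 159.1941517427038 108.5570271517716
[407.8 325.6  42. ]
-3.51
pos [410.  313.8 161.2] az 86.42 w 42.5 t 54.8 F [-0.3 -0.1 -0.5]
shift [100.9  -5.   13.2] rv [ 0.0017 -0.0126 -0.0241]
```

```bash
python3 -m handwheel '0 22 -2 4 0 -0.0126 -0.024;0 24 -1 4 0 0 0;0 24 -1 4 0 0 0;0 22 0 1 0 0 0;0 0 0 0 0 0 0;0 0 0 0 0 0 0'
python3 -c "
from h import *
goal([414.3,325.3,19],86.45)
cv2.imwrite('pics/p2.png',get_image('wrist'))"
```

```text
clock: 55.4
eef_pos: [417.5, 322.7, 67.2]
tool_rot: [-2.241, 1.567, -0.752]
force: [-1.0, -0.0, 1.3]
width: 42.9
pos [417.5 322.7  67.2] az 85.33 w 42.9 t 55.4 F [-1.  -0.   1.3]
shift [48.2  3.5  2.4] rv [-0.0195 -0.0023  0.0028]
```

View pics/p2.png

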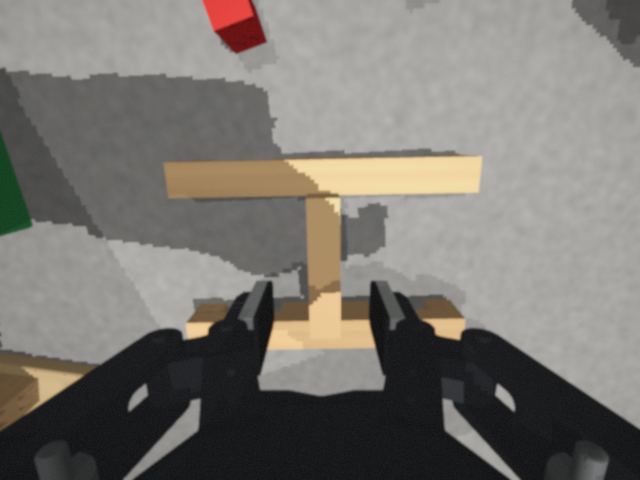

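```bash
python3 - <<'E'
from h import *
P=camera_params('wrist')
L=[w('wrist',*c,25,P)[:2] for c in [(164,162.5),(482,156),(188,349),(463,346)]]
f=lambda d:round(float(np.degrees(np.arctan2(d[1],d[0]))),2)
print(np.round(sum(L)/4,1),f(L[1]-L[0]),f(L[3]-L[2]),np.linalg.norm(L[1]-L[0]),np.linalg.norm(L[2]-L[0]))
E
python3 -m handwheel '0 12 2 2 -0.018 -0.002 0.003;0 12 1 0 0 0 0;0 12 0 0 0 0 0;0 9 0 0 0 0 0;0 0 0 0 0 0 0'
python3 -c "
from h import *
goal([414.3,325.3,19],86.4)"
```

```text
[412.  325.2] 86.47 86.07 158.21523863964242 105.96313967078771
clock: 55.95
eef_pos: [416.4, 325.3, 21.2]
tool_rot: [-0.905, 1.567, 0.601]
force: [-0.1, -0.1, -0.3]
width: 42.5
pos [416.4 325.3  21.2] az 86.29 w 42.5 t 55.95 F [-0.1 -0.1 -0.3]
shift [ 2.2  2.1 -0.1] rv [-0.002   0.0025  0.0032]
```

```bash
python3 -m handwheel '0 1 2.2 -0.1 0 0.002 0.003;0 0.5 0.5 0 0 0 0;0 0 0 0 0 0 0'
python3 -c "
from h import *
goal([413.8,325.3,19],86.4)"
python3 -m handwheel '-1 0 0 0 0 0 0;-1 0 0 0 0 0 0;-1 0 0 0 0 0 0;-1 0 0 0 0 0 0;-1 0 0 0 0 0 0'
python3 -c "
from h import *
goal([413.8,325.3,19],86.4)"
```

```text
clock: 56.25
eef_pos: [413.2, 325.6, 19.3]
tool_rot: [1.284, 1.57, 2.791]
force: [0.7, 0.0, 0.4]
width: 42.7
pos [413.2 325.6  19.3] az 86.31 w 42.7 t 56.25 F [0.7 0.  0.4]
shift [ 0.3 -0.7 -0.3] rv [-0.0016  0.0002 -0.0005]
clock: 56.75
eef_pos: [413.6, 325.6, 20.1]
tool_rot: [-0.798, 1.57, 0.708]
force: [0.2, -0.1, -1.6]
width: 15.0
pos [413.6 325.6  20.1] az 86.28 w 15.0 t 56.75 F [ 0.2 -0.1 -1.6]
shift [ 1.1 -0.2 -0.3] rv [-0.002   0.0006  0.0006]
```

```bash
python3 -m handwheel '-1 -10 0 0 0 0 0;-1 -25 0 0 0 0 0;-1 -40 0 0 0 0 0;-1 -40 0 0 0 0 0;-1 -40 0 0 0 0 0;-1 -15 0 0 0 0 0;-1 0 0 0 0 0 0'
python3 -c "
from h import *
goal([514.8,44.2,180],75.9)
cv2.imwrite('pics/p3.png',get_image('wrist'))"
```

```text
clock: 57.45
eef_pos: [411.7, 325.1, 198.7]
tool_rot: [2.081, 1.568, -2.693]
force: [1.1, 0.1, -2.1]
width: 14.9
pos [411.7 325.1 198.7] az 86.45 w 14.9 t 57.45 F [ 1.1  0.1 -2.1]
shift [  18.8 -120.3 -274. ] rv [ 0.1842 -0.0017 -0.0025]
```

View pics/p3.png

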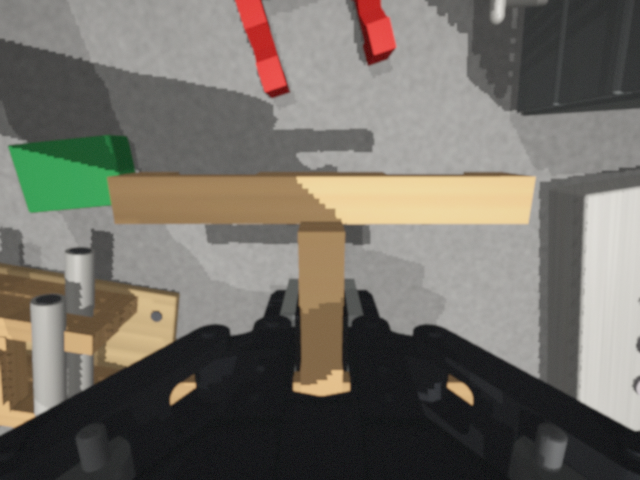

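Run:
```python
from h import *
s,M=tool();P=camera_params('wrist')
for n,v,dz in [('cov out',177,4.9),('cov in',224,4.9),('spc out',184,20.5),('spc in',235.5,20.5)]:
    e=w('wrist',321,v,s['eef_pos'][2]+dz,P); print(n,np.round(M.T@(e-s['eef_pos']),1))
```

```text
cov out [-4.7 54.6  0.6]
cov in [-4.8 36.8  0.6]
spc out [-20.3  53.7   0.6]
spc in [-20.4  36.4   0.6]
```

```bash
python3 -m handwheel '-1 0 -13 -30 0 0 0;-1 0 -18 -41 0 0 0;-1 0 -18 -41 0 0 0;-1 0 -18 -41 0 0 0;-1 0 -18 -41 0 0 0;-1 0 -18 -41 0 0 0;-1 0 -14 -32 0 0 0;-1 0 0 0 0.09 0 0;-1 0 0 0 0.09 0 0;-1 0 0 0 0 0 0'
python3 -c "
from h import *
goal([514.8,44.2,150],75.9)"
```

```text
clock: 58.5
eef_pos: [507.9, 36.8, 183.6]
tool_rot: [1.958, 1.544, -2.999]
force: [0.0, 1.0, -1.4]
width: 15.1
pos [507.9  36.8 183.6] az 75.99 w 15.1 t 58.5 F [ 0.   1.  -1.4]
shift [33.4 -5.7  9.2] rv [ 0.0015 -0.0103 -0.0251]
```

```bash
python3 -m handwheel '-1 10 -3 5 0.0015 -0.01 -0.025;-1 12 -2 3 0 0 0;-1 10 0 0 0 0 0;-1 0 0 0 0 0 0;-1 0 0 0 0 0 0'
python3 -c "
from h import *
goal([514.8,44.2,107.1],75.9)"
```

```text
clock: 59.0
eef_pos: [512.0, 44.5, 146.5]
tool_rot: [1.862, 1.564, -3.086]
force: [-0.1, -0.4, -1.4]
width: 15.2
pos [512.   44.5 146.5] az 76.48 w 15.2 t 59.0 F [-0.1 -0.4 -1.4]
shift [39.3 -3.1  0.5] rv [ 0.01   -0.0021 -0.0069]
```

```bash
python3 -m handwheel '-1 8 -3 0.5 0.01 -0.002 -0.007;-1 8 0 0 0 0 0;-1 6 0 0 0 0 0;-1 0 0 0 0 0 0;-1 0 0 0 0 0 0'
python3 -c "
from h import *
goal([514.8,44.2,107.1],75.9)"
```

```text
clock: 59.5
eef_pos: [515.6, 44.3, 122.8]
tool_rot: [-1.396, 1.57, -0.072]
force: [0.8, -0.1, -0.9]
width: 15.2
pos [515.6  44.3 122.8] az 75.89 w 15.2 t 59.5 F [ 0.8 -0.1 -0.9]
shift [15.7  0.8 -0.3] rv [-0.0003  0.0002  0.0011]
```

```bash
python3 -m handwheel '-1 4 0.7 -0.3 0 0 0;-1 4 0 0 0 0 0;-1 4 0 0 0 0 0;-1 2 0 0 0 0 0;-1 0 0 0 0 0 0'
python3 -c "
from h import *
goal([514.8,44.2,107.1],75.9)
cv2.imwrite('pics/q1.png',get_image('side'))
crop(cv2.imread('pics/q1.png'),'q1c',220,190,370,300,5)"
```

```text
clock: 60.0
eef_pos: [515.1, 44.1, 108.0]
tool_rot: [-1.336, 1.569, -0.012]
force: [0.3, 0.4, -1.8]
width: 15.1
pos [515.1  44.1 108. ] az 75.87 w 15.1 t 60.0 F [ 0.3  0.4 -1.8]
shift [ 0.9  0.4 -0. ] rv [-0.0005  0.0005  0.002 ]
```

View pics/q1c.png

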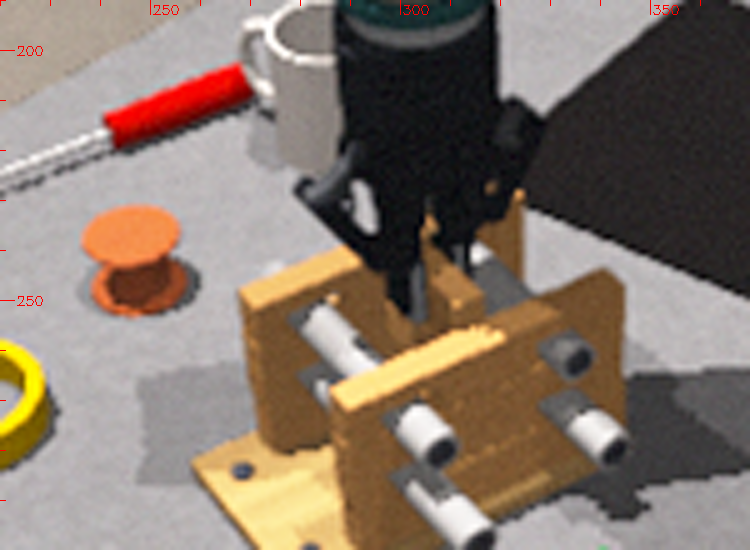

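Nicely aligned. Final millimetre, release, retreat.

```bash
python3 -m handwheel '-1 1 0.3 0 0 0 0;-1 1.2 0 0 0 0 0;-1 0 0 0 0 0 0'
python3 -c "
from h import *
goal([514.8,44.2,107.1],75.9)"
python3 -m handwheel '-0.4 0 0 0 0 0 0;-0.3 0 0 0 0 0 0;-0.3 0 0 0 0 0 0;-0.3 0 0 0 0 0 0;-0.3 0 0 0 0 0 0'
python3 -m handwheel '-0.3 -8 0 0 0 0 0;-0.3 -20 0 0 0 0 0;-0.3 -30 0 0 0 0 0;-0.3 -40 0 0 0 0 0;0 -30 0 0 0 0 0;0 0 0 0 0 0 0'
python3 -c "
from h import *
goal([515,44,107],75.9)
for n in('wrist','side'): cv2.imwrite(f'pics/r{n}.png',get_image(n))
crop(cv2.imread('pics/rside.png'),'r_c',220,190,370,300,5)"
```

```text
clock: 60.35
eef_pos: [515.2, 44.4, 107.4]
tool_rot: [-1.611, 1.567, -0.287]
force: [0.0, -0.0, -1.4]
width: 15.4
pos [515.2  44.4 107.4] az 75.86 w 15.4 t 60.35 F [ 0.  -0.  -1.4]
shift [ 0.3  0.4 -0.3] rv [-0.0006 -0.0001  0.0036]
clock: 60.85
eef_pos: [515.9, 44.7, 107.8]
tool_rot: [-1.409, 1.566, -0.085]
force: [0.8, -0.7, 0.7]
width: 30.1
clock: 61.45
eef_pos: [514.4, 45.6, 241.8]
tool_rot: [-1.066, 1.568, 0.26]
force: [0.3, 0.5, 0.0]
width: 42.7
pos [514.4  45.6 241.8] az 75.99 w 42.7 t 61.45 F [0.3 0.5 0. ]
shift [134.8  -0.7  -1.6] rv [0.0016 0.0012 0.0021]
```

View pics/r_c.png

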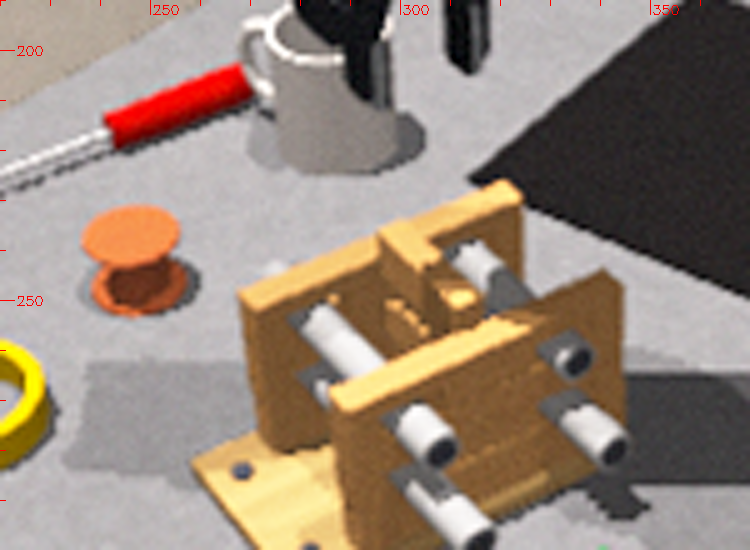

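View pics/rwrist.png

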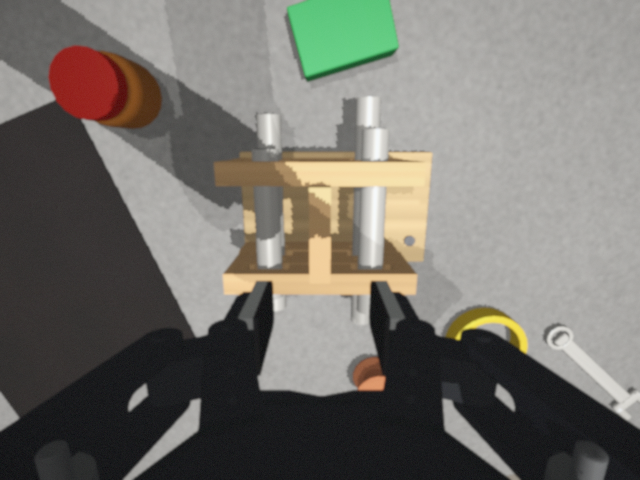

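```bash
python3 -m handwheel '0 -20 0 0 0 0 0;0 0 0 0 0 0 0;0 0 0 0 0 0 0'
python3 -c "
from h import *
cv2.imwrite('pics/s.png',get_image('scene'))"
```

```text
clock: 61.85
eef_pos: [510.2, 43.1, 255.8]
tool_rot: [2.052, 1.561, -2.905]
force: [0.2, 0.1, -0.3]
width: 42.7
```

View pics/s.png

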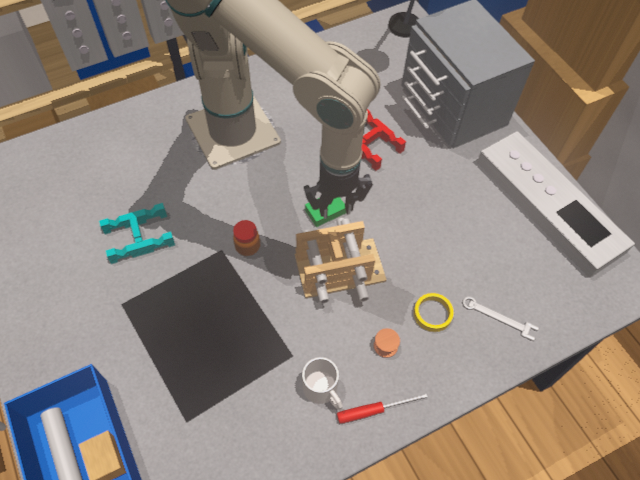

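The scene picture shows the full stack on the cradle (around pixel 340,260) and the bystanders at their original pixels. The gripper is clear above it.

```bash
python3 -c "
from cell import ctrl
print(ctrl.finish_job())"
```

```text
the job is handed in; nothing more can be done
None
```

All four shafts were present and are put away in the order asked, and I handed the job in at about 62 s of the 210 s allowed. The empty spacer frame was first set flat on the bench at about (602, 283) mm. The 220 mm and 190 mm shafts then went into the bottom notches and were chocked by the spacer. The 160 mm and 130 mm shafts went on top and were chocked by the cover.

- **Cover:** it had been knocked about 2–3 cm from its starting place, so I measured it again before gripping it. There was no sign of the grip slackening at any point.
- **Last checks:** the final wrist, side and scene pictures show the spacer and cover seated level and squarely. All the shafts lie in their notches and the bystanders are where they were. The gripper is clear, and the readings I took between moves never went above about 8 N.
- **Centring:** the 160 mm and 130 mm shafts measured within about 0.5 mm of centre, and the 190 mm shaft about 1 mm off. The 220 mm shaft is about 2–3 mm off, away from the robot. The cameras disagreed on it, reading between 1.5 and 3.5 mm. I left it, because nudging it could have disturbed the stack.

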